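# Fetch the indicator from the blocked bench drawer

### The arm

A 7-joint arm with a two-finger parallel gripper is mounted at the origin on a cart in front of the work surface, level with it; the furniture and walls round the work are solid. World frame = base frame: x ahead of the robot, y to its left, z up, the work surface at z = 0. Lengths are in m, angles in rad, forces in N, time in s.
With the tool pointing down it reaches from about 0.425 to 0.825 m from the base axis. Payload 3.6 kg.
Tool frame: the origin (TCP) lies on the centre line of the jaws, within the pads' length; the fingertips stand 11 mm ahead of it and the grasp point (between the pads) lies 8 mm behind it (ctrl.finger_overhang is the distance from the TCP to the fingertips, in m); z points along the fingers, y is the line along which they close (so a half turn about z gives the same grasp; the last joint's range is limited). The gripper opens to 93 mm and grips with 3 to 60 N. Pads are 15 mm wide; open, the fingers measure 128 mm over their backs; the gripper's body (75 mm by 188 mm) begins 65 mm behind the grasp point.
Start: joints at [1.284, 0.615, -0.013, 1.423, 0.008, 1.103, -0.04], TCP at [0.167, -0.628, 0.23] pointing down, gripper open.
Joint ranges: [-3.12, 3.12], [-0.3, 2.06], [-1.34, 1.32], [0.26, 2.42], [-1.36, 4.5], [0.01, 1.98], [-2.84, 2.84]. Speed limits (rad/s): [2.79, 2.79, 3.14, 3.14, 3.14, 3.14, 3.14].

### API

Orientations are given as a rotation vector (axis times angle).
In Python, from plant import ctrl gives the robot as it stands.
- The arm moves only by the tool servo_tool, never from a script. Its argument "deltas" is one flat list of numbers, 7 for each row, row after row: the opening, from 0 (shut) to 1 (fully open), then the shift along the tool's x, y, z in parts of the range, where 1.0 means 1000 mm, then the turn, a rotation vector about the tool's x, y, z in fractions of the full range, 1 being 120 degrees. In form: [claw, tx, ty, tz, wx, wy, wz, claw, tx, ty, tz, wx, wy, wz, ...]. A call has 1 to 8 rows; each row is the pose to reach, as a shift and turn from the pose commanded when the call began, along the tool's axes at that moment; what a row does not reach only later rows make up. A row lasts 1/12 s, in which the tool goes at most 41.7 mm and 7.16 degrees, less where a joint would pass 70% of its speed; a pose out of reach is approached as far as the arm can. A call with a gripper value outside its range is refused whole. The fingers move at their own pace and stop on an object; "newtons" is the grip in N (left out, the last holds). Time passes only in rows, so rows that repeat a pose let the fingers close. It gives the time, the measured TCP pose, the force, the opening and the grip force at its end, in the units of the state.
- ctrl.get_state(): the state, without advancing time (a new reading comes with each control period).
- ctrl.grab_frame(name): name is "scene" or "top"; returns the picture (384x512x3 uint8, red, green, blue); there is no depth.
- ctrl.camera_model(name): a dict with "fov_y" (degrees; the focal length in pixels is half the picture's height over the tangent of half this angle, whatever the lens; pixels are square), "cx", "cy" (the principal point, pixels), "R" (3x3) and "t" (3): a world point X has camera coordinates R X + t. Camera axes: x right, y down, z forward; pixel columns grow to the right and rows downward; lengths in m; the calibration is good to about 2 mm. A picture is of the moment at which its call begins. camera_model takes no time and is no camera call.
- ctrl.job_done(): hands the job in; it is judged then, once.
The state is a dict: "t": time; "joint_positions": joint angles; "qd": joint speeds; "joint_efforts": joint torques, N m; "ee_pos": TCP position; "ee_rot": TCP orientation; "ft_force": force on the tool from outside, world axes, zero at the start; "torque": the same for the moment, N m; "opening": finger opening in m; "grip_force": force on a finger pad.
Only numpy, scipy, OpenCV 4.12 (cv2) and the standard library are available. Lean on these libraries where they do the work, as an engineer would, in place of code of your own. Each camera call takes 0.05 s, during which the arm holds its last target. There are 200 camera calls.

### The job

Two reagent bottles stand in the way of the little bench drawer: stand both upright in the white spill tray, open the drawer, take the red-capped indicator bottle and stand it in the empty well of the blue bottle holder. Leave the brown dropper bottle in the drawer, push the drawer fully shut, and put the two reagent bottles back upright, each where it stood.

Things in the scene. Friction and masses are not known exactly. Their poses are not given: they have to be found in the camera images.
- drawer_unit: clear acrylic one-drawer bench unit, fixed, 120 deep x 142 wide x 87 mm high, closed clear roof from 83 to 87 mm; origin at the centre of its underside on the bench, -x axis points out of its front (the way the drawer opens), y across, z up
- drawer (a joint): drawer opening in m: 0 shut, up to 0.09 fully open along the unit's -x axis; slides with about 1 N and stays where left. White tray, floor 11 mm above the bench, low sides and back up to 24 mm, front panel 80 mm high with its outer face 66 mm before the unit's origin when shut
- drawer_handle (a point): middle of the drawer's steel bar handle, a bar of 10 mm diameter and 80 mm long across the front (along the unit's y), its centre 58 mm above the bench and 36 mm before the front panel; moves with the drawer
- indicator: white bottle with red cap and reddish label, 33 mm diameter, 67 mm high, about 60 g; straight-sided up to 41 mm; origin at the centre of its base, z up; starts standing in one of the two drawer wells, seen through the clear roof
- brown_dropper: brown bottle with black cap and white label, 25 mm diameter, 69 mm high; origin at the centre of its base; stands in the other drawer well and stays there. The wells (37 mm diameter, in a grey insert whose top is 23 mm above the bench) are centred 34 mm to either side (y) of the unit's middle, 7 mm before its origin when shut
- spray: slim white bottle with white top and pink label, 43 mm diameter, 155 mm high, about 140 g; straight-sided up to 103 mm; origin at the centre of its base, z up; stands on the bench before the drawer; may lean up to 2 degrees
- acid: clear bottle of peach-coloured liquid with black cap, 39 mm diameter, 103 mm high, about 90 g; straight-sided up to 66 mm; origin at the centre of its base, z up; stands on the bench before the drawer, beside the other; may lean up to 2 degrees
- spill_tray: white rectangular spill tray with low rim, fixed, 142 x 80 mm outside, 17 mm high; inner floor 130 (x) x 68 (y) mm, 4 mm above the bench; origin at the centre of its underside, long side along its x
- holder: blue bottle holder block, fixed, 118 (x) x 60 (y) x 20 mm, with two wells in a row along its x: an empty one 30 mm to its -x side and one with a small plain brown bottle (25 mm diameter, top 69 mm above the bench, fixed) 32 mm to its +x side; origin at the centre of its underside
- holder_well (a point): centre of the floor of the empty well in the blue holder: 44 mm diameter, 16 mm deep, floor 4 mm above the bench
Not all that is in view belongs to the job. What is shaped like the spray but orange is not meant.

How it is judged:
By the outcome, as a careful person would: the job done as asked, in the order asked, and still so for the second after the job is handed in, with the robot touching nothing.
It also fails if it takes over 149 s, if anything falls off the work surface, if the arm or the gripper's body presses on something with over 40 N, if the wrist force passes 120 N, or if a joint passes its speed limit or range.

## Working session

There is one attempt and no reset: what is moved stays moved. The work goes in short steps, Python scripts to look and compute and a tool call to move; the robot and the scene stay as the last step left them, time stands still between calls to the robot, and variables do not carry over. Pictures are saved under pics/ and viewed, at most 14 in all, crops included, and the job is handed in when it is done.

Besides the shell and the picture viewer there is one more tool, called after "Call:" as name(argument=value, ...) on one line, values as JSON. servo_tool: Moves the arm, as the interface text tells. Its arguments: {"type":"object","properties":{"deltas":{"type":"array","items":{"type":"number"}},"newtons":{"type":"number"}},"required":["deltas"]}

```bash
ls; mkdir -p pics
python3 - <<'E'
from plant import ctrl
import cv2
for n in("scene","top"):
    im=ctrl.grab_frame(n); cv2.imwrite(f"pics/{n}0.png",im[:,:,::-1]); m=ctrl.camera_model(n); print(n,{k:(v.tolist() if hasattr(v,'tolist') else v) for k,v in m.items()})
s=ctrl.get_state(); print(s)
E
```

```text
pics
scene {'fov_y': 46.67359234820193, 'cx': 262.1367897125469, 'cy': 194.40963662264997, 'R': [[-0.8784382970594018, -0.4773784971468108, -0.021352487471741826], [-0.27772595972535663, 0.5463936668116227, -0.7901406534046829], [0.38886302158216096, -0.6881596699385994, -0.6125535234703903]], 't': [0.41106352764224635, 0.1763183519078493, 1.4272269052060742]}
top {'fov_y': 56.458798886291234, 'cx': 253.34851754766586, 'cy': 193.31141363671708, 'R': [[0.043141215214510024, -0.9990599980859237, -0.004237425441151305], [-0.9772891959186937, -0.04131956673799631, -0.207842538824893], [0.20747207785725827, 0.013107769800323008, -0.9781531185251385]], 't': [0.010737641872012258, 0.45576007343802727, 1.0226266507099862]}
{'t': 0.1, 'joint_positions': array([ 1.28446728,  0.61584016, -0.01261495,  1.42471693,  0.00809001,
        1.1034258 , -0.04036328]), 'qd': array([ 4.07517950e-05, -1.87918049e-03,  2.09157564e-03, -2.29330860e-03,
       -6.59738070e-04, -4.06031808e-04,  1.10524014e-03]), 'joint_efforts': array([ 1.71864627e-03, -4.60040689e+01,  2.09631496e-01, -1.66244960e+01,
       -6.13836525e-02,  1.69308472e-02,  9.51417428e-05]), 'ee_pos': array([ 0.16683137, -0.62751369,  0.22859274]), 'ee_rot': array([-3.11280051e+00, -4.06840945e-01,  5.09469704e-04]), 'ft_force': array([ 0.11116684, -0.37820288,  0.41359899]), 'torque': array([ 0.01586059,  0.01106301, -0.03004147]), 'grip_force': 0.0, 'opening': 0.09311255050721219}
```

View pics/scene0.png

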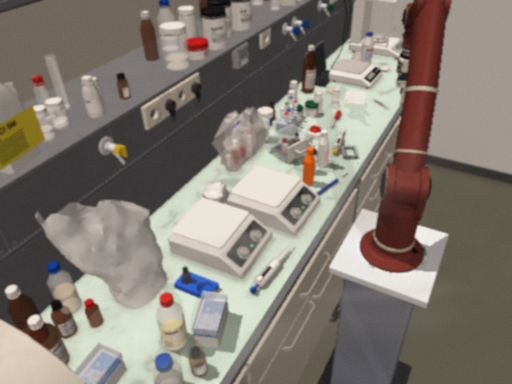

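View pics/top0.png

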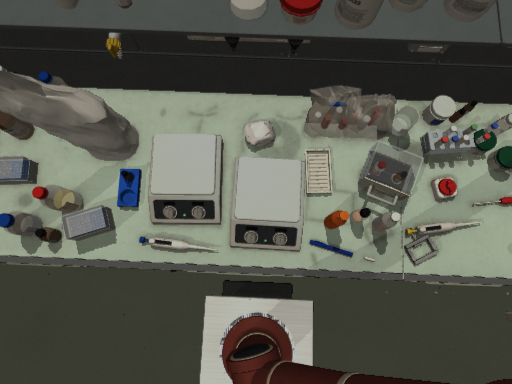

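Run:
```python
import cv2
a=cv2.imread("pics/top0.png")[130:250,295:435]; cv2.imwrite("pics/c1.png",cv2.resize(a,None,fx=5,fy=5,interpolation=cv2.INTER_CUBIC))
a=cv2.imread("pics/scene0.png")[90:210,250:370]; cv2.imwrite("pics/c2.png",cv2.resize(a,None,fx=5,fy=5,interpolation=cv2.INTER_CUBIC))
t=cv2.imread("pics/top0.png")[155:225,95:165];s=cv2.imread("pics/scene0.png")[255:325,165:235]
cv2.imwrite("pics/c3.png",cv2.resize(cv2.hconcat([t,s]),None,fx=5.5,fy=5.5,interpolation=cv2.INTER_CUBIC))
```

```text
(no output)
```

View pics/c1.png

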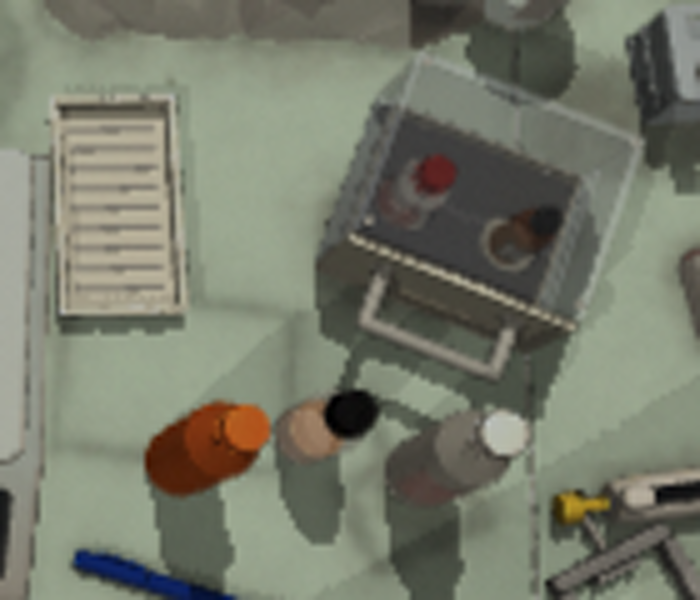

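View pics/c2.png

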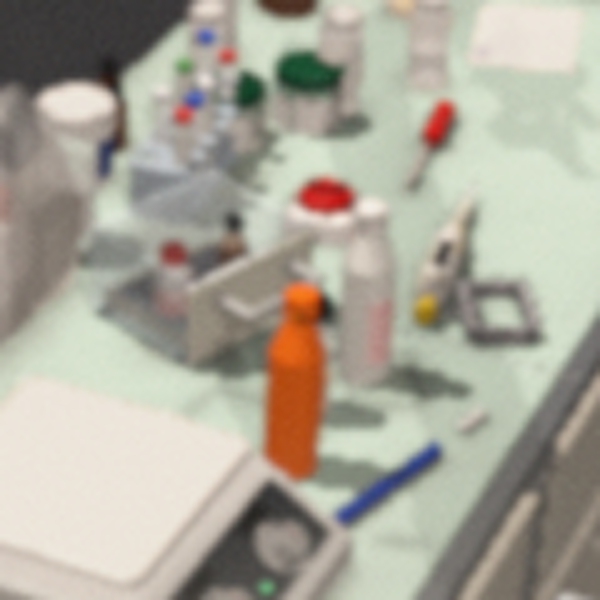

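View pics/c3.png

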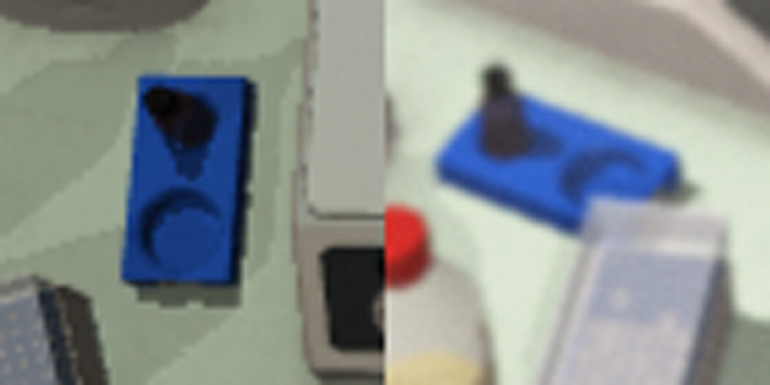

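```bash
cat > h.py <<'E'
from plant import ctrl
import numpy as np, cv2
from scipy.spatial.transform import Rotation as Ro
def cam(n):
    m=ctrl.camera_model(n); f=192/np.tan(np.radians(m["fov_y"]/2)); return f,m["cx"],m["cy"],np.array(m["R"]),np.array(m["t"])
def ray(n,p):
    f,cx,cy,R,t=cam(n); d=R.T@np.array([(p[0]-cx)/f,(p[1]-cy)/f,1]); return -R.T@t,d/np.linalg.norm(d)
def onz(n,p,z): c,d=ray(n,p); return c+d*(z-c[2])/d[2]
def tri(pt,ps):
    c1,d1=ray("top",pt);c2,d2=ray("scene",ps)
    k=np.linalg.lstsq(np.c_[d1,-d2],c2-c1,rcond=None)[0]; a=c1+k[0]*d1;b=c2+k[1]*d2
    return (a+b)/2,np.linalg.norm(a-b)*1e3
def proj(n,X):
    f,cx,cy,R,t=cam(n); c=R@np.asarray(X)+t; return np.array([cx+f*c[0]/c[2],cy+f*c[1]/c[2]])
def T(x,y,k=5,x0=295,y0=130): return ((x+.5)/k-.5+x0,(y+.5)/k-.5+y0)
def S(x,y): return T(x,y,5,250,90)
def T3(x,y): return T(x,y,5.5,95,155)
def S3(x,y): return T(x-385,y,5.5,165,255)
E
python3 - <<'E'
from h import *
np.set_printoptions(precision=4,suppress=True)
print("spraytop",tri(T(504,433),S(372,206)), onz("top",T(504,433),.155))
print("orange",tri(T(250,427),S(302,292)), onz("top",T(250,427),.155))
print("acidcap z.103",onz("top",T(351,412),.103))
print("indcap",tri(T(437,172),S(174,248)),onz("top",T(437,172),.078))
print("browncap",tri(T(546,219),S(234,220)),onz("top",T(546,219),.080))
for p in[(420,53),(642,145),(575,328),(350,238)]: print("roof",onz("top",T(*p),.087),onz("top",T(*p),.08))
for p in[(365,328),(498,376)]: print("handle",onz("top",T(*p),.058))
print("hdl tri", tri(T(365,328),S(230,305)))
tr=[onz("top",T(*p),.017) for p in[(52,97),(179,97),(186,313),(62,316)]]; print("tray",tr,np.mean(tr,0))
h=[onz("top",T3(*p),.02) for p in[(138,77),(250,80),(238,284),(123,281)]]; print("hold",h,np.mean(h,0))
print("hold corners tri",tri(T3(250,80),S3(515,95)),tri(T3(138,77),S3(440,160)),tri(T3(238,284),S3(678,157)))
print("well",onz("top",T3(180,232),.02),"hb",onz("top",T3(160,103),.069))
E
```

```text
spraytop (array([ 0.3838, -0.3489,  0.1582]), np.float64(3.884531516498856)) [ 0.3862 -0.3496  0.155 ]
orange (array([ 0.3829, -0.2158,  0.1546]), np.float64(1.7708759405906465)) [ 0.3837 -0.2154  0.155 ]
acidcap z.103 [ 0.4029 -0.2848  0.103 ]
indcap (array([ 0.5517, -0.3466,  0.0777]), np.float64(2.903268800775203)) [ 0.553  -0.3461  0.078 ]
browncap (array([ 0.526 , -0.4093,  0.078 ]), np.float64(1.8165248156104934)) [ 0.5263 -0.4082  0.08  ]
roof [ 0.6235 -0.3352  0.087 ] [ 0.6262 -0.3376  0.08  ]
roof [ 0.5717 -0.4635  0.087 ] [ 0.5741 -0.4669  0.08  ]
roof [ 0.46   -0.4191  0.087 ] [ 0.4616 -0.4221  0.08  ]
roof [ 0.5081 -0.2912  0.087 ] [ 0.51   -0.2934  0.08  ]
handle [ 0.4613 -0.3077  0.058 ]
handle [ 0.4357 -0.3851  0.058 ]
hdl tri (array([ 0.4675, -0.301 ,  0.07  ]), np.float64(18.601084337244476))
tray [array([ 0.6115, -0.1264,  0.017 ]), array([ 0.6148, -0.2066,  0.017 ]), array([ 0.4751, -0.2107,  0.017 ]), array([ 0.47  , -0.1345,  0.017 ])] [ 0.5429 -0.1696  0.017 ]
hold [array([0.522 , 0.4512, 0.02  ]), array([0.523 , 0.3873, 0.02  ]), array([0.4056, 0.3812, 0.02  ]), array([0.4046, 0.4453, 0.02  ])] [0.4638 0.4163 0.02  ]
hold corners tri (array([0.5195, 0.3874, 0.0124]), np.float64(11.418801338333925)) (array([0.519 , 0.4494, 0.0209]), np.float64(5.770961446215549)) (array([0.4072, 0.3836, 0.0137]), np.float64(1.219707470207173))
well [0.4336 0.4169 0.02  ] hb [0.4948 0.4177 0.069 ]
```

Run:
```python
from h import *
np.set_printoptions(precision=4,suppress=True)
def circ(n,x,y,z,r,inv):
    P=np.array([inv(proj(n,(x+r*np.cos(a),y+r*np.sin(a),z))) for a in np.linspace(0,6.28,60)]); return P.min(0),P.max(0)
it=lambda p:((p[0]-295+.5)*5-.5,(p[1]-130+.5)*5-.5)
iS=lambda p:((p[0]-250+.5)*5-.5,(p[1]-90+.5)*5-.5)
print("spray base",circ("top",.385,-.3495,0,.0215,it),circ("scene",.385,-.3495,0,.0215,iS))
print("spray shoulder",circ("top",.385,-.3495,.103,.0215,it),circ("scene",.385,-.3495,.103,.0215,iS))
print("acid base",circ("top",.403,-.285,0,.0195,it), "sh",circ("top",.403,-.285,.066,.0195,it))
print("orange base",circ("top",.3835,-.2155,0,.0215,it),circ("scene",.3835,-.2155,0,.0215,iS))
s=ctrl.get_state(); R=Ro.from_rotvec(s["ee_rot"]).as_matrix(); print(R)
```

```text
spray base (array([371.8799, 436.8629]), array([442.1476, 506.5817])) (array([329.6967, 360.6083]), array([382.6997, 390.0866]))
spray shoulder (array([429.4872, 410.544 ]), array([506.9035, 487.1018])) (array([336.5041, 252.5521]), array([391.4312, 280.9892]))
acid base (array([269.4867, 406.8419]), array([332.9021, 469.5662])) sh (array([298.591 , 388.7705]), array([365.9668, 455.2699]))
orange base (array([153.2934, 430.1132]), array([223.3538, 499.6849])) (array([263.2886, 445.9753]), array([318.996 , 478.7528]))
[[ 0.9664  0.257  -0.0006]
 [ 0.257  -0.9664  0.0023]
 [-0.     -0.0023 -1.    ]]
```

```bash
cat >> h.py <<'E'
def state(pr=True):
    s=ctrl.get_state(); R=Ro.from_rotvec(s["ee_rot"]).as_matrix(); a=np.degrees(np.arctan2(R[1,1],R[0,1])); p=s["ee_pos"]*1e3
    if pr: print("t %.2f p %s az %.1f tilt %.2f F %s open %.1f grip %.1f q1 %.2f q7 %.2f"%(s["t"],p.round(1),a,np.degrees(np.arccos(-R[2,2])),s["ft_force"].round(1),s["opening"]*1e3,s["grip_force"],s["joint_positions"][0],s["joint_positions"][6]))
    return p,a
def plan(*wps,start=None):
    "each wp (x,y,z mm,az deg): one call each, deltas from the previous wp"
    p,a=start or state()
    for w in wps:
        d=np.array(w[:3])-p; r=np.radians(a)
        print("tx %.1f ty %.1f tz %.1f wz %.1f  dist %.0f"%(-d[0]*np.sin(r)+d[1]*np.cos(r),d[0]*np.cos(r)+d[1]*np.sin(r),-d[2],-(w[3]-a),np.linalg.norm(d)))
        p=np.array(w[:3],float);a=w[3]
E
python3 -c "
from h import *
plan((384,-352,225,-15),(384,-352,88,-15))"
```

```text
t 0.10 p [ 166.8 -627.5  228.6] az -75.1 tilt 0.13 F [ 0.1 -0.4  0.4] open 93.1 grip 0.0 q1 1.28 q7 -0.04
tx 280.7 ty -210.4 tz 3.6 wz -60.1  dist 351
tx 0.0 ty 0.0 tz 137.0 wz 0.0  dist 137
```

The manual's scale: shifts go in shares of 1000 mm and turns go in shares of 120 degrees. Converting my numbers, 281 mm / 1000 = 0.281, -210 mm / 1000 = -0.21, -60 degrees / 120 = -0.5.

Call:
servo_tool(deltas=[0.65,0.281,-0.21,0.004,0,0,-0.5,0.65,0.281,-0.21,0.004,0,0,-0.5,0.65,0.281,-0.21,0.004,0,0,-0.5,0.65,0.281,-0.21,0.004,0,0,-0.5,0.65,0.281,-0.21,0.004,0,0,-0.5,0.65,0.281,-0.21,0.004,0,0,-0.5,0.65,0.281,-0.21,0.004,0,0,-0.5,0.65,0.281,-0.21,0.004,0,0,-0.5], newtons=20)

```text
t: 0.77
ee_pos: [0.3743, -0.3649, 0.2257]
ee_rot: [-2.533, -1.858, 0.0]
ft_force: [-0.0, -1.0, -0.6]
opening: 0.0604
grip_force: 0.0
```

```bash
python3 -c "
from h import *
plan((384,-352,225,-15),(384,-352,88,-15))"
```

```text
t 0.77 p [ 374.3 -364.9  225.7] az -17.5 tilt 0.03 F [-0.  -1.  -0.6] open 60.4 grip 0.0 q1 0.95 q7 0.26
tx 15.2 ty 5.4 tz 0.7 wz -2.5  dist 16
tx 0.0 ty 0.0 tz 137.0 wz 0.0  dist 137
```

Scaled: 138 mm / 1000 = 0.138, 125 mm / 1000 = 0.125, -2.5 degrees / 120 = -0.0208.

Call:
servo_tool(deltas=[0.65,0.015,0.005,0.001,0,0,-0.0208,0.65,0.015,0.005,0.001,0,0,-0.0208,0.65,0.015,0.005,0.035,0,0,-0.0208,0.65,0.015,0.005,0.07,0,0,-0.0208,0.65,0.015,0.005,0.1,0,0,-0.0208,0.65,0.015,0.005,0.125,0,0,-0.0208,0.65,0.015,0.005,0.138,0,0,-0.0208,0.65,0.015,0.005,0.138,0,0,-0.0208])

```text
t: 1.43
ee_pos: [0.3796, -0.3544, 0.0845]
ee_rot: [-2.496, -1.896, 0.005]
ft_force: [0.1, -0.1, 0.2]
opening: 0.06
grip_force: 0.0
```

Run:
```python
from h import *
state()
t=ctrl.grab_frame("top")[170:250,330:430];s=ctrl.grab_frame("scene")[90:170,270:370]
cv2.imwrite("pics/d1.png",cv2.resize(cv2.hconcat([t,s])[:,:,::-1],None,fx=4,fy=4,interpolation=cv2.INTER_CUBIC))
```

```text
t 1.43 p [ 379.6 -354.4   84.5] az -15.5 tilt 0.44 F [ 0.1 -0.1  0.2] open 60.0 grip 0.0 q1 0.88 q7 0.17
```

View pics/d1.png

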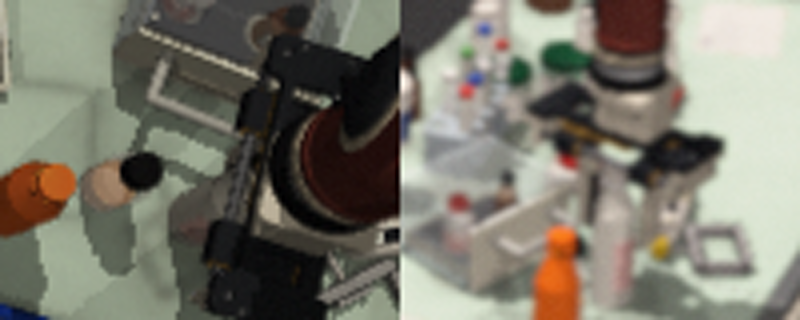

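The crop shows the spray standing between the open fingers (right half, about (610,220)), with the orange bottle and acid clear. Closing.

Scaled: -4 mm / 1000 = -0.004.

Call:
servo_tool(deltas=[0.65,0,0,-0.004,0,0,0,0.3,0,0,-0.004,0,0,0,0.3,0,0,-0.004,0,0,0,0.3,0,0,-0.004,0,0,0,0.3,0,0,-0.004,0,0,0,0.3,0,0,-0.004,0,0,0], newtons=20)

```text
t: 2.03
ee_pos: [0.3835, -0.3545, 0.0927]
ee_rot: [2.496, 1.905, 0.0]
ft_force: [-1.2, -0.3, 4.8]
opening: 0.0424
grip_force: 20.0
```

```bash
python3 -c "
from h import *
plan((382,-353,190,-15),(450,-265,190,-60),(578,-178,190,-90),(578,-178,98,-90))"
```

```text
t 2.03 p [ 383.5 -354.5   92.7] az -15.3 tilt 0.11 F [-1.2 -0.3  4.8] open 42.4 grip 20.0 q1 0.88 q7 0.18
tx 1.0 ty -1.9 tz -97.3 wz -0.3  dist 97
tx 102.6 ty 42.9 tz -0.0 wz 45.0  dist 111
tx 154.4 ty -11.3 tz -0.0 wz 30.0  dist 155
tx 0.0 ty 0.0 tz 92.0 wz 0.0  dist 92
```

Scaled: -117 mm / 1000 = -0.117, -110 mm / 1000 = -0.11, 25 degrees / 120 = 0.2083.

Call:
servo_tool(deltas=[0.3,0,0,-0.015,0,0,0,0.3,0,0,-0.045,0,0,0,0.3,0,0,-0.08,0,0,0,0.3,0,0,-0.11,0,0,0,0.3,0.01,0.006,-0.117,0,0,0.0333,0.3,0.035,0.022,-0.117,0,0,0.0917,0.3,0.062,0.04,-0.117,0,0,0.15,0.3,0.09,0.057,-0.117,0,0,0.2083])

```text
t: 2.7
ee_pos: [0.462, -0.2819, 0.2089]
ee_rot: [2.856, 1.308, -0.0]
ft_force: [0.7, -0.1, -1.3]
opening: 0.0423
grip_force: 20.0
```

```bash
python3 -c "
from h import *
plan((578,-178,210,-90))"
```

```text
t 2.70 p [ 462.  -281.9  208.9] az -40.8 tilt 0.01 F [ 0.7 -0.1 -1.3] open 42.3 grip 20.0 q1 0.65 q7 -0.33
tx 154.5 ty 19.9 tz -1.1 wz 49.2  dist 156
```

Scaled: 158 mm / 1000 = 0.158, 152 mm / 1000 = 0.152, 49 degrees / 120 = 0.4083.

Call:
servo_tool(deltas=[0.3,0.025,0.003,-0.001,0,0,0.0583,0.3,0.055,0.006,-0.001,0,0,0.1167,0.3,0.085,0.009,-0.001,0,0,0.175,0.3,0.112,0.012,-0.001,0,0,0.2333,0.3,0.138,0.015,-0.001,0,0,0.2917,0.3,0.152,0.017,-0.001,0,0,0.35,0.3,0.158,0.017,-0.001,0,0,0.4083,0.3,0.158,0.017,-0.001,0,0,0.4083])

```text
t: 3.37
ee_pos: [0.578, -0.1695, 0.209]
ee_rot: [-3.14, -0.023, 0.001]
ft_force: [-0.2, 1.0, -1.1]
opening: 0.0428
grip_force: 20.0
```

```bash
python3 -c "
from h import *
plan((578,-174,98,-90))
t=ctrl.grab_frame('top')[120:240,290:410];s=ctrl.grab_frame('scene')[60:180,260:340]
cv2.imwrite('pics/d2.png',cv2.resize(cv2.hconcat([t,s])[:,:,::-1],None,fx=4,fy=4,interpolation=cv2.INTER_CUBIC))"
```

```text
t 3.37 p [ 578.  -169.5  209. ] az -89.2 tilt 0.11 F [-0.2  1.  -1.1] open 42.8 grip 20.0 q1 0.24 q7 -1.30
tx -0.1 ty 4.5 tz 111.0 wz 0.8  dist 111
```

View pics/d2.png

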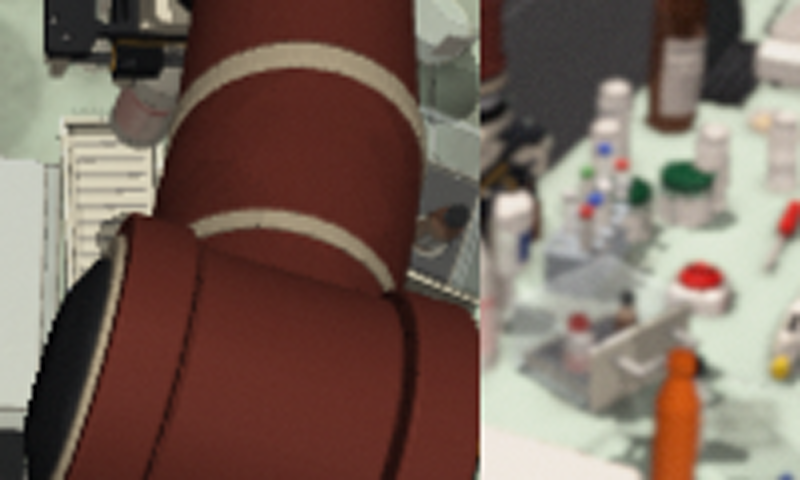

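The spray hangs over the tray's far end (base at about (140,130) in the crop). Lowering.

Call:
servo_tool(deltas=[0.3,0,0.004,0.025,0,0,0,0.3,0,0.004,0.06,0,0,0,0.3,0,0.004,0.09,0,0,0,0.3,0,0.004,0.104,0,0,0,0.3,0,0.004,0.109,0,0,0,0.3,0,0.004,0.111,0,0,0,0.3,0,0.004,0.112,0,0,0,0.3,0,0.004,0.112,0,0,0])

```text
t: 4.13
ee_pos: [0.5778, -0.1775, 0.0992]
ee_rot: [3.141, 0.019, 0.004]
ft_force: [0.2, 0.5, -0.1]
opening: 0.0419
grip_force: 20.0
```

```bash
python3 -c "
from h import *
state()"
```

```text
t 4.13 p [ 577.8 -177.5   99.2] az -89.3 tilt 0.15 F [ 0.2  0.5 -0.1] open 41.9 grip 20.0 q1 0.26 q7 -1.29
```

Scaled: -5 mm / 1000 = -0.005, 2 mm / 1000 = 0.002.

Call:
servo_tool(deltas=[0.3,0,-0.005,0,0,0,0,0.3,0,-0.005,0.001,0,0,0,0.3,0,-0.005,0.002,0,0,0,0.3,0,-0.005,0.002,0,0,0])

```text
t: 4.47
ee_pos: [0.5777, -0.1712, 0.0968]
ee_rot: [-3.141, -0.02, -0.003]
ft_force: [-0.2, 1.1, 2.0]
opening: 0.0422
grip_force: 20.0
```

```bash
python3 -c "
from h import *
state()"
```

```text
t 4.47 p [ 577.7 -171.2   96.8] az -89.3 tilt 0.10 F [-0.2  1.1  2. ] open 42.2 grip 20.0 q1 0.25 q7 -1.30
```

Scaled: -108 mm / 1000 = -0.108, -105 mm / 1000 = -0.105.

Call:
servo_tool(deltas=[0.6,0,0,0,0,0,0,0.6,0,0,0,0,0,0,0.6,0,0,0,0,0,0,0.6,0,0,-0.02,0,0,0,0.6,0,0,-0.05,0,0,0,0.6,0,0,-0.085,0,0,0,0.6,0,0,-0.105,0,0,0,0.6,0,0,-0.108,0,0,0])

```text
t: 5.13
ee_pos: [0.5796, -0.1729, 0.2086]
ee_rot: [3.139, 0.018, 0.014]
ft_force: [0.8, 0.2, 1.2]
opening: 0.0556
grip_force: 0.0
```

```bash
python3 -c "
from h import *
plan((404.5,-286.5,200,8),(404.5,-286.5,54,8))"
```

```text
t 5.13 p [ 579.6 -172.9  208.6] az -89.3 tilt 0.55 F [0.8 0.2 1.2] open 55.6 grip 0.0 q1 0.25 q7 -1.30
tx -176.4 ty 111.6 tz 8.6 wz -97.3  dist 209
tx 0.0 ty 0.0 tz 146.0 wz 0.0  dist 146
```

Scaled: -176 mm / 1000 = -0.176, 112 mm / 1000 = 0.112, -97 degrees / 120 = -0.8083.

Call:
servo_tool(deltas=[0.65,-0.176,0.112,0.008,0,0,-0.8083,0.65,-0.176,0.112,0.008,0,0,-0.8083,0.65,-0.176,0.112,0.008,0,0,-0.8083,0.65,-0.176,0.112,0.008,0,0,-0.8083,0.65,-0.176,0.112,0.008,0,0,-0.8083,0.65,-0.176,0.112,0.008,0,0,-0.8083,0.65,-0.176,0.112,0.008,0,0,-0.8083,0.65,-0.176,0.112,0.008,0,0,-0.8083])

```text
t: 5.8
ee_pos: [0.4006, -0.2864, 0.1948]
ee_rot: [-2.744, -1.526, 0.002]
ft_force: [0.0, 0.4, -0.0]
opening: 0.0604
grip_force: 0.0
```

Scaled: -40 degrees / 120 = -0.3333.

Call:
servo_tool(deltas=[0.65,0,0,0,0,0,-0.1667,0.65,0,0,0,0,0,-0.25,0.65,0,0,0,0,0,-0.3333,0.65,0,0,0,0,0,-0.3333,0.65,0,0,0,0,0,-0.3333,0.65,0,0,0,0,0,-0.3333,0.65,0,0,0,0,0,-0.3333])

```text
t: 6.38
ee_pos: [0.4015, -0.2857, 0.1947]
ee_rot: [-2.059, -2.37, -0.0]
ft_force: [0.4, -0.1, 0.2]
opening: 0.0604
grip_force: 0.0
```

```bash
python3 -c "
from h import *
plan((404.5,-286.5,54,8))
t=ctrl.grab_frame('top')[120:240,290:410];s=ctrl.grab_frame('scene')[90:210,260:340]
cv2.imwrite('pics/d3.png',cv2.resize(cv2.hconcat([t,s])[:,:,::-1],None,fx=4,fy=4,interpolation=cv2.INTER_CUBIC))"
```

```text
t 6.38 p [ 401.5 -285.7  194.7] az 8.0 tilt 0.14 F [ 0.4 -0.1  0.2] open 60.4 grip 0.0 q1 0.89 q7 0.45
tx -1.2 ty 2.9 tz 140.7 wz 0.0  dist 141
```

View pics/d3.png

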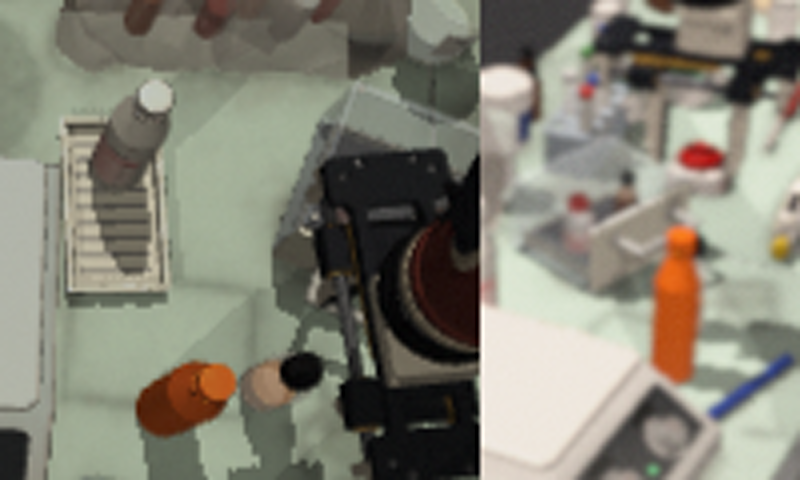

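The spray stands upright in the tray (crop (130,140)). The acid, with its cap at (302,370), is free to grasp.

Scaled: 139 mm / 1000 = 0.139, 100 mm / 1000 = 0.1.

Call:
servo_tool(deltas=[0.65,-0.001,0.003,0.035,0,0,0,0.65,-0.001,0.003,0.07,0,0,0,0.65,-0.001,0.003,0.1,0,0,0,0.65,-0.001,0.003,0.122,0,0,0,0.65,-0.001,0.003,0.134,0,0,0,0.65,-0.001,0.003,0.139,0,0,0,0.65,-0.001,0.003,0.139,0,0,0,0.65,-0.001,0.003,0.139,0,0,0])

```text
t: 7.15
ee_pos: [0.4059, -0.2865, 0.0572]
ee_rot: [2.062, 2.37, 0.0]
ft_force: [-0.0, -0.6, 0.4]
opening: 0.0604
grip_force: 0.0
```

Call:
servo_tool(deltas=[0.3,0,0,0,0,0,0,0.3,0,0,0,0,0,0,0.3,0,0,0,0,0,0,0.3,0,0,0,0,0,0,0.3,0,0,0,0,0,0,0.3,0,0,0,0,0,0], newtons=15)

```text
t: 7.65
ee_pos: [0.4056, -0.2867, 0.0574]
ee_rot: [2.061, 2.37, -0.0]
ft_force: [0.1, -0.0, 4.5]
opening: 0.0381
grip_force: 14.9
```

```bash
python3 -c "
from h import *
plan((404.5,-286.5,150,8),(510,-173,150,-85),(510,-173,61,-85))"
```

```text
t 7.65 p [ 405.6 -286.7   57.4] az 8.0 tilt 0.04 F [ 0.1 -0.   4.5] open 38.1 grip 14.9 q1 0.78 q7 0.31
tx 0.3 ty -1.0 tz -92.6 wz -0.0  dist 93
tx 97.7 ty 120.3 tz -0.0 wz 93.0  dist 155
tx 0.0 ty 0.0 tz 89.0 wz 0.0  dist 89
```

Scaled: -93 mm / 1000 = -0.093, -70 mm / 1000 = -0.07, 28 degrees / 120 = 0.2333.

Call:
servo_tool(deltas=[0.3,0,0,-0.015,0,0,0,0.3,0,0,-0.04,0,0,0,0.3,0,0,-0.07,0,0,0,0.3,0,0,-0.093,0,0,0,0.3,0.004,0.005,-0.093,0,0,0.0583,0.3,0.013,0.015,-0.093,0,0,0.1167,0.3,0.025,0.03,-0.093,0,0,0.175,0.3,0.037,0.045,-0.093,0,0,0.2333])

```text
t: 8.32
ee_pos: [0.4448, -0.2435, 0.1499]
ee_rot: [-2.581, -1.791, 0.0]
ft_force: [-1.4, 0.7, -1.4]
opening: 0.0382
grip_force: 14.9
```

```bash
python3 -c "
from h import *
plan((508,-172,150,-90))"
```

```text
t 8.32 p [ 444.8 -243.5  149.9] az -20.5 tilt 0.01 F [-1.4  0.7 -1.4] open 38.2 grip 14.9 q1 0.64 q7 -0.10
tx 89.1 ty 34.2 tz -0.1 wz 69.5  dist 95
```

Scaled: 89 mm / 1000 = 0.089, 83 mm / 1000 = 0.083, 56 degrees / 120 = 0.4667.

Call:
servo_tool(deltas=[0.3,0.011,0.004,0,0,0,0.0583,0.3,0.024,0.009,0,0,0,0.1167,0.3,0.037,0.014,0,0,0,0.175,0.3,0.049,0.019,0,0,0,0.2333,0.3,0.062,0.024,0,0,0,0.2917,0.3,0.074,0.028,0,0,0,0.35,0.3,0.083,0.032,0,0,0,0.4083,0.3,0.089,0.034,0,0,0,0.4667])

```text
t: 8.98
ee_pos: [0.5081, -0.1699, 0.1495]
ee_rot: [-3.118, -0.376, -0.001]
ft_force: [0.3, 1.0, -1.2]
opening: 0.0381
grip_force: 14.9
```

Scaled: 14 degrees / 120 = 0.1167.

Call:
servo_tool(deltas=[0.3,0,0,0,0,0,0.0583,0.3,0,0,0,0,0,0.1167,0.3,0,0,0,0,0,0.1167,0.3,0,0,0,0,0,0.1167,0.3,0,0,0,0,0,0.1167])

```text
t: 9.4
ee_pos: [0.5071, -0.1714, 0.1497]
ee_rot: [-3.141, -0.004, 0.001]
ft_force: [0.1, -0.3, -0.9]
opening: 0.0384
grip_force: 14.9
```

```bash
python3 -c "
from h import *
plan((508,-172,62,-90))"
```

```text
t 9.40 p [ 507.1 -171.4  149.7] az -89.9 tilt 0.03 F [ 0.1 -0.3 -0.9] open 38.4 grip 14.9 q1 0.23 q7 -1.22
tx 0.9 ty 0.6 tz 87.7 wz 0.1  dist 88
```

Scaled: 89 mm / 1000 = 0.089, 88 mm / 1000 = 0.088.

Call:
servo_tool(deltas=[0.3,0,0,0.02,0,0,0,0.3,0,0,0.048,0,0,0,0.3,0,0,0.07,0,0,0,0.3,0,0,0.081,0,0,0,0.3,0,0,0.085,0,0,0,0.3,0,0,0.087,0,0,0,0.3,0,0,0.088,0,0,0,0.3,0,0,0.089,0,0,0])

```text
t: 10.07
ee_pos: [0.5083, -0.1719, 0.0619]
ee_rot: [3.141, -0.0, 0.004]
ft_force: [0.3, 0.1, -0.7]
opening: 0.038
grip_force: 14.9
```

```bash
python3 -c "
from h import *
state()"
```

```text
t 10.07 p [ 508.3 -171.9   61.9] az -90.0 tilt 0.14 F [ 0.3  0.1 -0.7] open 38.0 grip 14.9 q1 0.24 q7 -1.21
```

Scaled: -88 mm / 1000 = -0.088, -50 mm / 1000 = -0.05.

Call:
servo_tool(deltas=[0.3,0,0,0.001,0,0,0,0.3,0,0,0.001,0,0,0,0.58,0,0,0.001,0,0,0,0.58,0,0,0.001,0,0,0,0.58,0,0,0.001,0,0,0,0.58,0,0,-0.02,0,0,0,0.58,0,0,-0.05,0,0,0,0.58,0,0,-0.088,0,0,0])

```text
t: 10.73
ee_pos: [0.5054, -0.171, 0.1478]
ee_rot: [-3.14, 0.001, 0.009]
ft_force: [0.1, -0.7, 0.6]
opening: 0.0538
grip_force: 0.0
```

```bash
python3 -c "
from h import *
plan((449.5,-345,165,-21),(449.5,-345,52,-21))"
```

```text
t 10.73 p [ 505.4 -171.   147.8] az -90.0 tilt 0.35 F [ 0.1 -0.7  0.6] open 53.8 grip 0.0 q1 0.23 q7 -1.22
tx -55.9 ty 174.1 tz -17.2 wz -69.0  dist 184
tx 0.0 ty 0.0 tz 113.0 wz 0.0  dist 113
```

Scaled: 174 mm / 1000 = 0.174, -56 mm / 1000 = -0.056, -69 degrees / 120 = -0.575.

Call:
servo_tool(deltas=[0.28,-0.056,0.174,-0.017,0,0,-0.575,0.28,-0.056,0.174,-0.017,0,0,-0.575,0.28,-0.056,0.174,-0.017,0,0,-0.575,0.28,-0.056,0.174,-0.017,0,0,-0.575,0.28,-0.056,0.174,-0.017,0,0,-0.575,0.28,-0.056,0.174,-0.017,0,0,-0.575,0.28,-0.056,0.174,-0.017,0,0,-0.575,0.28,-0.056,0.174,-0.017,0,0,-0.575])

```text
t: 11.4
ee_pos: [0.4505, -0.3462, 0.1656]
ee_rot: [-2.753, -1.511, 0.001]
ft_force: [-0.0, -0.4, -0.3]
opening: 0.0259
grip_force: 0.0
```

Scaled: 50 mm / 1000 = 0.05, 40 mm / 1000 = 0.04, -12 degrees / 120 = -0.1.

Call:
servo_tool(deltas=[0.28,0,0,0,0,0,-0.1,0.28,0,0,0,0,0,-0.1,0.28,0,0,0,0,0,-0.1,0.28,0,0,0.02,0,0,-0.1,0.28,0,0,0.04,0,0,-0.1,0.28,0,0,0.05,0,0,-0.1,0.28,0,0,0.05,0,0,-0.1])

```text
t: 11.98
ee_pos: [0.4496, -0.3445, 0.1135]
ee_rot: [-2.582, -1.781, 0.003]
ft_force: [-0.9, 1.1, 0.1]
opening: 0.0262
grip_force: 0.0
```

```bash
python3 -c "
from h import *
plan((449.5,-345,52,-21.5))
t=ctrl.grab_frame('top')[120:240,290:410];s=ctrl.grab_frame('scene')[90:210,260:340]
cv2.imwrite('pics/d4.png',cv2.resize(cv2.hconcat([t,s])[:,:,::-1],None,fx=4,fy=4,interpolation=cv2.INTER_CUBIC))"
```

```text
t 11.98 p [ 449.6 -344.5  113.5] az -20.8 tilt 0.32 F [-0.9  1.1  0.1] open 26.2 grip 0.0 q1 0.77 q7 0.05
tx -0.5 ty 0.1 tz 61.5 wz 0.7  dist 61
```

View pics/d4.png

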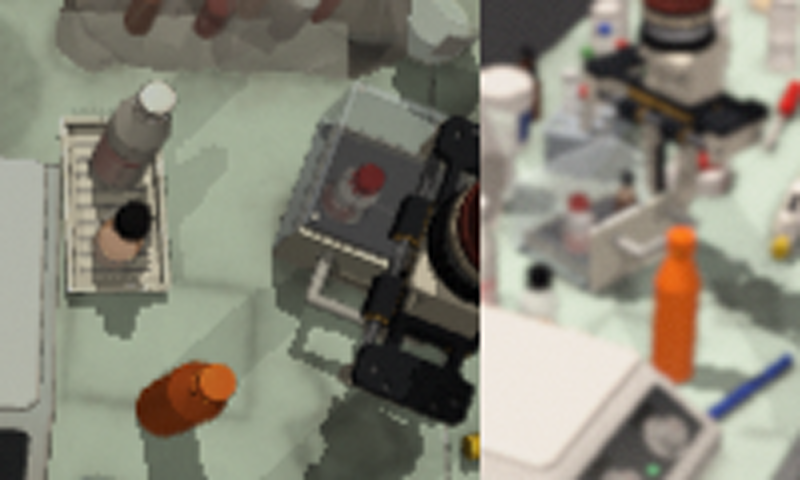

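Both bottles stand in the tray (spray (130,140), acid (125,230)) and the fingers are above the handle. Descending onto the bar.

Scaled: 61 mm / 1000 = 0.061, 58 mm / 1000 = 0.058, 0.5 degrees / 120 = 0.0042.

Call:
servo_tool(deltas=[0.28,0,0,0.01,0,0,0.0042,0.28,0,0,0.022,0,0,0.0042,0.28,0,0,0.034,0,0,0.0042,0.28,0,0,0.044,0,0,0.0042,0.28,0,0,0.052,0,0,0.0042,0.28,0,0,0.058,0,0,0.0042,0.28,0,0,0.061,0,0,0.0042,0.28,0,0,0.061,0,0,0.0042])

```text
t: 12.75
ee_pos: [0.4511, -0.3454, 0.0543]
ee_rot: [-2.592, -1.774, 0.0]
ft_force: [-0.1, 0.1, 0.7]
opening: 0.0262
grip_force: 0.0
```

Call:
servo_tool(deltas=[0.05,0,0,0,0,0,0,0.05,0,0,0,0,0,0,0.05,0,0,0,0,0,0,0.05,0,0,0,0,0,0], newtons=15)

```text
t: 13.08
ee_pos: [0.45, -0.3451, 0.0552]
ee_rot: [-2.591, -1.773, 0.002]
ft_force: [-3.3, 1.3, 3.5]
opening: 0.0095
grip_force: 15.0
```

```bash
python3 -c "
from h import *
state()"
```

```text
t 13.08 p [ 450.  -345.1   55.2] az -21.2 tilt 0.15 F [-3.3  1.3  3.5] open 9.5 grip 15.0 q1 0.75 q7 0.01
```

Scaled: -90 mm / 1000 = -0.09, -87 mm / 1000 = -0.087.

Call:
servo_tool(deltas=[0.05,0,-0.006,0,0,0,0,0.05,0,-0.02,0,0,0,0,0.05,0,-0.036,0,0,0,0,0.05,0,-0.052,0,0,0,0,0.05,0,-0.068,0,0,0,0,0.05,0,-0.08,0,0,0,0,0.05,0,-0.087,0,0,0,0,0.05,0,-0.09,0,0,0,0])

```text
t: 13.75
ee_pos: [0.3666, -0.3137, 0.0552]
ee_rot: [2.592, 1.772, -0.001]
ft_force: [-0.3, -2.3, -1.5]
opening: 0.01
grip_force: 15.0
```

```bash
python3 -c "
from h import *
state()"
```

```text
t 13.75 p [ 366.6 -313.7   55.2] az -21.3 tilt 0.09 F [-0.3 -2.3 -1.5] open 10.0 grip 15.0 q1 0.80 q7 0.02
```

Scaled: -110 mm / 1000 = -0.11, -80 mm / 1000 = -0.08.

Call:
servo_tool(deltas=[0.28,0,0,0,0,0,0,0.28,0,0,0,0,0,0,0.28,0,0,0,0,0,0,0.28,0,0,-0.015,0,0,0,0.5,0,0,-0.045,0,0,0,0.5,0,0,-0.08,0,0,0,0.5,0,0,-0.11,0,0,0,0.5,0,0,-0.11,0,0,0])

```text
t: 14.42
ee_pos: [0.3713, -0.3146, 0.1701]
ee_rot: [2.583, 1.769, 0.007]
ft_force: [0.1, 0.1, -0.6]
opening: 0.0451
grip_force: 0.0
```

```bash
python3 -c "
from h import *
plan((468,-315,165,-111),(468,-315,41,-111))
t=ctrl.grab_frame('top')[120:240,320:440];s=ctrl.grab_frame('scene')[100:180,260:340]
s=cv2.resize(s,(120,120),interpolation=cv2.INTER_CUBIC)
cv2.imwrite('pics/d5.png',cv2.resize(cv2.hconcat([t,s])[:,:,::-1],None,fx=3.3,fy=4,interpolation=cv2.INTER_CUBIC))"
```

```text
t 14.42 p [ 371.3 -314.6  170.1] az -21.2 tilt 0.68 F [ 0.1  0.1 -0.6] open 45.1 grip 0.0 q1 0.86 q7 0.09
tx 34.6 ty 90.3 tz 5.1 wz 89.8  dist 97
tx 0.0 ty -0.0 tz 124.0 wz 0.0  dist 124
```

View pics/d5.png

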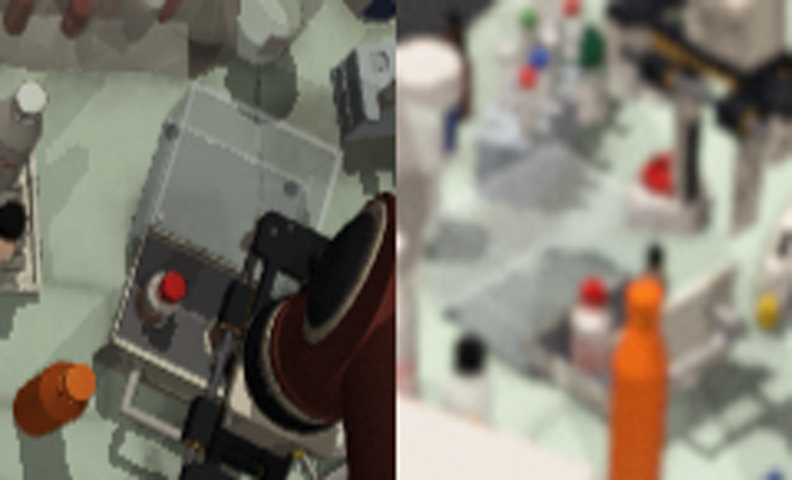

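```bash
python3 -c "
from h import *
print(onz('top',(174.5/3.3-.5+320,286.5/4-.5+120),.078))"
```

```text
[ 0.46961152 -0.31564157  0.078     ]
```

Scaled: 90 mm / 1000 = 0.09, 35 mm / 1000 = 0.035, 90 degrees / 120 = 0.75.

Call:
servo_tool(deltas=[0.5,0.035,0.09,0.005,0,0,0.75,0.5,0.035,0.09,0.005,0,0,0.75,0.5,0.035,0.09,0.005,0,0,0.75,0.5,0.035,0.09,0.005,0,0,0.75,0.5,0.035,0.09,0.005,0,0,0.75,0.5,0.035,0.09,0.005,0,0,0.75,0.5,0.035,0.09,0.005,0,0,0.75,0.5,0.035,0.09,0.005,0,0,0.75])

```text
t: 15.18
ee_pos: [0.4632, -0.3119, 0.1575]
ee_rot: [-3.124, -0.305, 0.006]
ft_force: [-0.4, 0.5, 0.1]
opening: 0.0459
grip_force: 0.0
```

Scaled: 20 mm / 1000 = 0.02, 33 degrees / 120 = 0.275.

Call:
servo_tool(deltas=[0.5,0,0,0,0,0,0.275,0.5,0,0,0,0,0,0.275,0.5,0,0,0,0,0,0.275,0.5,0,0,0,0,0,0.275,0.5,0,0,0,0,0,0.275,0.5,0,0,0,0,0,0.275,0.5,0,0,0.02,0,0,0.275,0.5,0,0,0.02,0,0,0.275])

```text
t: 15.85
ee_pos: [0.4619, -0.311, 0.1361]
ee_rot: [-3.084, 0.582, 0.012]
ft_force: [-0.3, 0.7, 0.1]
opening: 0.0464
grip_force: 0.0
```

```bash
python3 -c "
from h import *
plan((468,-315,41,-111))"
```

```text
t 15.85 p [ 461.9 -311.   136.1] az -111.4 tilt 0.46 F [-0.3  0.7  0.1] open 46.4 grip 0.0 q1 0.45 q7 -1.26
tx 7.1 ty 1.5 tz 95.1 wz -0.4  dist 95
```

Scaled: 93 mm / 1000 = 0.093, 1.5 mm / 1000 = 0.0015.

Call:
servo_tool(deltas=[0.5,0.008,0.0015,0,0,0,0,0.5,0.008,0.0015,0,0,0,0,0.5,0.008,0.0015,0.025,0,0,0,0.5,0.008,0.0015,0.05,0,0,0,0.5,0.008,0.0015,0.072,0,0,0,0.5,0.008,0.0015,0.086,0,0,0,0.5,0.008,0.0015,0.093,0,0,0,0.5,0.008,0.0015,0.093,0,0,0])

```text
t: 16.52
ee_pos: [0.4705, -0.3171, 0.0458]
ee_rot: [-3.086, 0.586, 0.003]
ft_force: [0.3, -0.3, 0.2]
opening: 0.0464
grip_force: 0.0
```

```bash
python3 -c "
from h import *
plan((469,-315,41,-111))"
```

```text
t 16.52 p [ 470.5 -317.1   45.8] az -111.5 tilt 0.12 F [ 0.3 -0.3  0.2] open 46.4 grip 0.0 q1 0.47 q7 -1.24
tx -2.2 ty -1.4 tz 4.8 wz -0.5  dist 5
```

Scaled: 4 mm / 1000 = 0.004, 3 mm / 1000 = 0.003.

Call:
servo_tool(deltas=[0.5,-0.002,-0.001,0.003,0,0,0,0.5,-0.002,-0.001,0.004,0,0,0,0.2,-0.002,-0.001,0.004,0,0,0,0.2,-0.002,-0.001,0.004,0,0,0,0.2,-0.002,-0.001,0.004,0,0,0,0.2,-0.002,-0.001,0.004,0,0,0,0.2,-0.002,-0.001,0.004,0,0,0], newtons=12)

```text
t: 17.1
ee_pos: [0.4698, -0.3159, 0.0436]
ee_rot: [3.086, -0.586, 0.002]
ft_force: [-0.2, -0.5, 4.0]
opening: 0.032
grip_force: 12.0
```

```bash
python3 -c "
from h import *
plan((469,-316,215,-111),(434,417,215,0),(434,417,35,0))"
```

```text
t 17.10 p [ 469.8 -315.9   43.6] az -111.5 tilt 0.08 F [-0.2 -0.5  4. ] open 32.0 grip 12.0 q1 0.47 q7 -1.24
tx -0.7 ty 0.3 tz -171.4 wz -0.5  dist 171
tx -295.4 ty -671.8 tz -0.0 wz -111.0  dist 734
tx 0.0 ty 0.0 tz 180.0 wz 0.0  dist 180
```

Scaled: -160 mm / 1000 = -0.16, -150 mm / 1000 = -0.15.

Call:
servo_tool(deltas=[0.2,0,0,-0.012,0,0,0,0.2,0,0,-0.035,0,0,0,0.2,0,0,-0.065,0,0,0,0.2,0,0,-0.1,0,0,0,0.2,0,0,-0.13,0,0,0,0.2,0,0,-0.15,0,0,0,0.2,0,0,-0.16,0,0,0,0.2,0,0,-0.16,0,0,0])

```text
t: 17.77
ee_pos: [0.4703, -0.3163, 0.205]
ee_rot: [3.085, -0.586, 0.007]
ft_force: [0.4, -0.5, -0.8]
opening: 0.032
grip_force: 12.0
```

```bash
python3 -c "
from h import *
plan((458,-60,205,-71),(446,195,205,-31),(434,417,205,0))"
```

```text
t 17.77 p [ 470.3 -316.3  205. ] az -111.5 tilt 0.27 F [ 0.4 -0.5 -0.8] open 32.0 grip 12.0 q1 0.43 q7 -1.28
tx -105.5 ty -233.9 tz 0.0 wz -40.5  dist 257
tx 71.7 ty -245.0 tz -0.0 wz -40.0  dist 255
tx 184.1 ty -124.6 tz -0.0 wz -31.0  dist 222
```

Scaled: -234 mm / 1000 = -0.234, -105 mm / 1000 = -0.105, -46 degrees / 120 = -0.3833.

Call:
servo_tool(deltas=[0.2,-0.005,-0.011,0,0,0,-0.0417,0.2,-0.016,-0.034,0,0,0,-0.0917,0.2,-0.03,-0.066,0,0,0,-0.1417,0.2,-0.045,-0.1,0,0,0,-0.1917,0.2,-0.06,-0.133,0,0,0,-0.2417,0.2,-0.075,-0.167,0,0,0,-0.2833,0.2,-0.09,-0.2,0,0,0,-0.3333,0.2,-0.105,-0.234,0,0,0,-0.3833])

```text
t: 18.43
ee_pos: [0.4558, -0.0576, 0.2011]
ee_rot: [-3.067, -0.673, 0.006]
ft_force: [0.8, -0.0, -0.8]
opening: 0.0322
grip_force: 12.0
```

```bash
python3 -c "
from h import *
plan((434,416,205,0));plan((446,195,205,-31))"
```

```text
t 18.43 p [455.8 -57.6 201.1] az -65.2 tilt 0.22 F [ 0.8 -0.  -0.8] open 32.2 grip 12.0 q1 0.12 q7 -1.09
tx 178.6 ty -439.2 tz -3.9 wz -65.2  dist 474
t 18.43 p [455.8 -57.6 201.1] az -65.2 tilt 0.22 F [ 0.8 -0.  -0.8] open 32.2 grip 12.0 q1 0.12 q7 -1.09
tx 97.0 ty -233.5 tz -3.9 wz -34.2  dist 253
```

Scaled: -258 mm / 1000 = -0.258, -195 mm / 1000 = -0.195, -44 degrees / 120 = -0.3667.

Call:
servo_tool(deltas=[0.2,0.013,-0.032,-0.003,0,0,-0.0417,0.2,0.026,-0.064,-0.003,0,0,-0.0833,0.2,0.04,-0.097,-0.003,0,0,-0.1333,0.2,0.053,-0.13,-0.003,0,0,-0.1833,0.2,0.066,-0.163,-0.003,0,0,-0.2333,0.2,0.079,-0.195,-0.003,0,0,-0.2833,0.2,0.092,-0.227,-0.003,0,0,-0.325,0.2,0.105,-0.258,-0.003,0,0,-0.3667])

```text
t: 19.1
ee_pos: [0.4445, 0.2202, 0.204]
ee_rot: [-2.592, -1.774, 0.006]
ft_force: [1.0, 0.3, -0.1]
opening: 0.032
grip_force: 12.0
```

```bash
python3 -c "
from h import *
plan((434,416,205,0))"
```

```text
t 19.10 p [444.5 220.2 204. ] az -21.2 tilt 0.23 F [ 1.   0.3 -0.1] open 32.0 grip 12.0 q1 -0.29 q7 -1.05
tx 178.7 ty -80.7 tz -1.0 wz -21.2  dist 196
```

Scaled: 179 mm / 1000 = 0.179, 170 mm / 1000 = 0.17, -21 degrees / 120 = -0.175.

Call:
servo_tool(deltas=[0.2,0.029,-0.013,-0.001,0,0,-0.0333,0.2,0.06,-0.027,-0.001,0,0,-0.0667,0.2,0.092,-0.041,-0.001,0,0,-0.1,0.2,0.123,-0.055,-0.001,0,0,-0.1333,0.2,0.15,-0.067,-0.001,0,0,-0.1583,0.2,0.17,-0.076,-0.001,0,0,-0.175,0.2,0.179,-0.081,-0.001,0,0,-0.175,0.2,0.179,-0.081,-0.001,0,0,-0.175])

```text
t: 19.77
ee_pos: [0.4342, 0.4172, 0.2048]
ee_rot: [-2.226, -2.213, 0.005]
ft_force: [0.2, 0.2, 0.5]
opening: 0.0319
grip_force: 12.0
```

Scaled: 120 mm / 1000 = 0.12, 110 mm / 1000 = 0.11.

Call:
servo_tool(deltas=[0.2,0,0,0.02,0,0,0,0.2,0,0,0.05,0,0,0,0.2,0,0,0.085,0,0,0,0.2,0,0,0.11,0,0,0,0.2,0,0,0.12,0,0,0,0.2,0,0,0.12,0,0,0,0.2,0,0,0.12,0,0,0])

```text
t: 20.35
ee_pos: [0.437, 0.4143, 0.0871]
ee_rot: [2.233, 2.209, -0.001]
ft_force: [0.0, 0.2, 0.6]
opening: 0.032
grip_force: 12.0
```

```bash
python3 -c "
from h import *
plan((433.8,416,38,0))
t=ctrl.grab_frame('top')[140:230,80:180];s=ctrl.grab_frame('scene')[225:315,145:245]
cv2.imwrite('pics/d6.png',cv2.resize(cv2.hconcat([t,s])[:,:,::-1],None,fx=4,fy=4,interpolation=cv2.INTER_CUBIC))"
```

```text
t 20.35 p [437.  414.3  87.1] az -0.6 tilt 0.04 F [0.  0.2 0.6] open 32.0 grip 12.0 q1 -0.59 q7 -1.10
tx 1.7 ty -3.3 tz 49.1 wz -0.6  dist 49
```

View pics/d6.png

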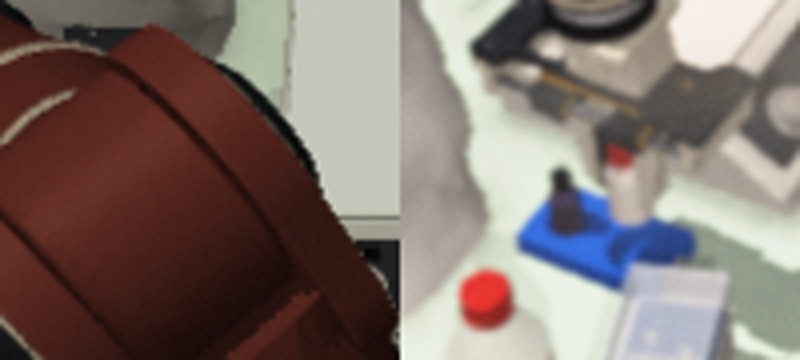

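The indicator hangs just over the empty well (scene crop (630,215) over (645,245)). Lowering.

Call:
servo_tool(deltas=[0.2,0.0015,-0.003,0,0,0,0,0.2,0.0015,-0.003,0.012,0,0,0,0.2,0.0015,-0.003,0.024,0,0,0,0.2,0.0015,-0.003,0.034,0,0,0,0.2,0.0015,-0.003,0.041,0,0,0,0.2,0.0015,-0.003,0.045,0,0,0,0.2,0.0015,-0.003,0.047,0,0,0,0.2,0.0015,-0.003,0.048,0,0,0])

```text
t: 21.12
ee_pos: [0.4334, 0.4167, 0.0383]
ee_rot: [-2.231, -2.211, 0.001]
ft_force: [0.3, -0.8, 0.7]
opening: 0.0321
grip_force: 12.0
```

```bash
python3 -c "
from h import *
state()"
```

```text
t 21.12 p [433.4 416.7  38.3] az -0.5 tilt 0.04 F [ 0.3 -0.8  0.7] open 32.1 grip 12.0 q1 -0.61 q7 -1.13
```

Scaled: -35 mm / 1000 = -0.035, -10 mm / 1000 = -0.01.

Call:
servo_tool(deltas=[0.2,0,0,0.001,0,0,0,0.2,0,0,0.002,0,0,0,0.2,0,0,0.002,0,0,0,0.45,0,0,0.002,0,0,0,0.45,0,0,0.002,0,0,0,0.45,0,0,0.001,0,0,0,0.45,0,0,-0.01,0,0,0,0.45,0,0,-0.035,0,0,0])

```text
t: 21.78
ee_pos: [0.432, 0.4149, 0.0722]
ee_rot: [2.231, 2.211, -0.01]
ft_force: [0.5, 0.2, 0.7]
opening: 0.0417
grip_force: 0.0
```

Scaled: -130 mm / 1000 = -0.13, -115 mm / 1000 = -0.115.

Call:
servo_tool(deltas=[0.45,0,0,-0.035,0,0,0,0.45,0,0,-0.075,0,0,0,0.45,0,0,-0.115,0,0,0,0.45,0,0,-0.13,0,0,0])

```text
t: 22.12
ee_pos: [0.435, 0.4194, 0.2113]
ee_rot: [-2.231, -2.211, -0.018]
ft_force: [0.1, 1.8, -0.1]
opening: 0.0419
grip_force: 0.0
```

```bash
python3 -c "
from h import *
plan((445,190,205,-10),(455,-80,205,-16),(366.6,-313.7,170,-21.2),(366.6,-313.7,54,-21.2))"
```

```text
t 22.12 p [435.  419.4 211.3] az -0.5 tilt 0.66 F [ 0.1  1.8 -0.1] open 41.9 grip 0.0 q1 -0.56 q7 -1.04
tx -229.3 ty 12.1 tz 6.3 wz 9.5  dist 230
tx -264.2 ty 56.7 tz -0.0 wz 6.0  dist 270
tx -249.0 ty -20.6 tz 35.0 wz 5.2  dist 252
tx 0.0 ty 0.0 tz 116.0 wz -0.0  dist 116
```

Scaled: -499 mm / 1000 = -0.499, 24 mm / 1000 = 0.024, 15 degrees / 120 = 0.125.

Call:
servo_tool(deltas=[0.28,-0.499,0.024,0.006,0,0,0.125,0.28,-0.499,0.024,0.006,0,0,0.125,0.28,-0.499,0.024,0.006,0,0,0.125,0.28,-0.499,0.024,0.006,0,0,0.125,0.28,-0.499,0.024,0.006,0,0,0.125,0.28,-0.499,0.024,0.006,0,0,0.125,0.28,-0.499,0.024,0.006,0,0,0.125,0.28,-0.499,0.024,0.006,0,0,0.125])

```text
t: 22.78
ee_pos: [0.4463, 0.0819, 0.201]
ee_rot: [2.5, 1.901, 0.003]
ft_force: [0.5, 0.8, -0.3]
opening: 0.0261
grip_force: 0.0
```

```bash
python3 -c "
from h import *
plan((440,-150,205,-21.2),(366.6,-313.7,190,-21.2))
t=ctrl.grab_frame('top')[140:230,80:180];s=ctrl.grab_frame('scene')[225:315,145:245]
cv2.imwrite('pics/d7.png',cv2.resize(cv2.hconcat([t,s])[:,:,::-1],None,fx=4,fy=4,interpolation=cv2.INTER_CUBIC))"
```

```text
t 22.78 p [446.3  81.9 201. ] az -15.5 tilt 0.11 F [ 0.5  0.8 -0.3] open 26.1 grip 0.0 q1 0.02 q7 -0.68
tx -225.2 ty 55.8 tz -4.0 wz 5.7  dist 232
tx -179.2 ty -9.2 tz 15.0 wz -0.0  dist 180
```

View pics/d7.png

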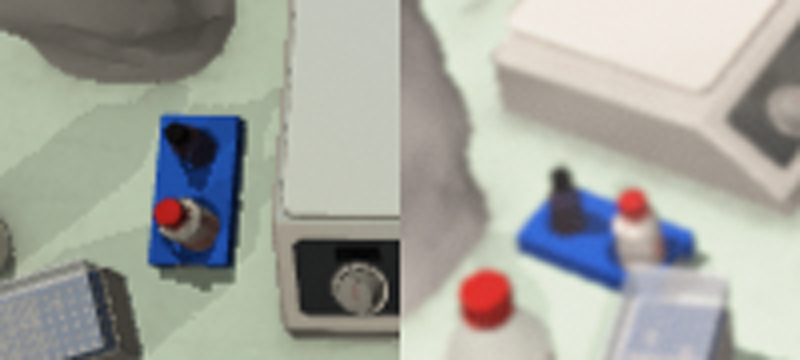

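The indicator stands upright in the well (top crop (185,225)). Back to the handle.

Scaled: -225 mm / 1000 = -0.225, 56 mm / 1000 = 0.056, 6 degrees / 120 = 0.05.

Call:
servo_tool(deltas=[0.28,-0.225,0.056,-0.004,0,0,0.05,0.28,-0.225,0.056,-0.004,0,0,0.05,0.28,-0.225,0.056,-0.004,0,0,0.05,0.28,-0.225,0.056,-0.004,0,0,0.05,0.28,-0.225,0.056,-0.004,0,0,0.05,0.28,-0.225,0.056,-0.004,0,0,0.05,0.28,-0.225,0.056,-0.004,0,0,0.05])

```text
t: 23.47
ee_pos: [0.4398, -0.1545, 0.2047]
ee_rot: [2.603, 1.752, -0.002]
ft_force: [-0.4, -0.4, -0.0]
opening: 0.0258
grip_force: 0.0
```

Scaled: -179 mm / 1000 = -0.179, 80 mm / 1000 = 0.08.

Call:
servo_tool(deltas=[0.28,-0.179,-0.009,0.01,0,0,0,0.28,-0.179,-0.009,0.01,0,0,0,0.28,-0.179,-0.009,0.01,0,0,0,0.28,-0.179,-0.009,0.01,0,0,0,0.28,-0.179,-0.009,0.01,0,0,0,0.28,-0.179,-0.009,0.05,0,0,0,0.28,-0.179,-0.009,0.08,0,0,0,0.28,-0.179,-0.009,0.08,0,0,0])

```text
t: 24.13
ee_pos: [0.3638, -0.3085, 0.1203]
ee_rot: [-2.588, -1.763, 0.003]
ft_force: [-0.5, 1.2, 0.8]
opening: 0.0261
grip_force: 0.0
```

```bash
python3 -c "
from h import *
plan((366.6,-313.7,54,-21.2))"
```

```text
t 24.13 p [ 363.8 -308.5  120.3] az -21.5 tilt 0.57 F [-0.5  1.2  0.8] open 26.1 grip 0.0 q1 0.79 q7 0.12
tx -3.9 ty 4.5 tz 66.3 wz -0.3  dist 67
```

Scaled: 35 mm / 1000 = 0.035, 20 mm / 1000 = 0.02.

Call:
servo_tool(deltas=[0.28,-0.003,0.003,0,0,0,0,0.28,-0.003,0.003,0,0,0,0,0.28,-0.003,0.003,0.02,0,0,0,0.28,-0.003,0.003,0.035,0,0,0,0.28,-0.003,0.003,0.035,0,0,0,0.28,-0.003,0.003,0.035,0,0,0])

```text
t: 24.63
ee_pos: [0.369, -0.3155, 0.0903]
ee_rot: [2.595, 1.767, 0.001]
ft_force: [-0.4, 0.0, 0.4]
opening: 0.0259
grip_force: 0.0
```

```bash
python3 -c "
from h import *
plan((366.6,-313.7,54,-21.2))"
```

```text
t 24.63 p [ 369.  -315.5   90.3] az -21.5 tilt 0.13 F [-0.4  0.   0.4] open 25.9 grip 0.0 q1 0.78 q7 0.10
tx 0.8 ty -2.9 tz 36.3 wz -0.3  dist 36
```

Scaled: 36 mm / 1000 = 0.036, 30 mm / 1000 = 0.03.

Call:
servo_tool(deltas=[0.28,0.001,-0.0025,0.008,0,0,0,0.28,0.001,-0.0025,0.02,0,0,0,0.28,0.001,-0.0025,0.03,0,0,0,0.28,0.001,-0.0025,0.036,0,0,0,0.05,0.001,-0.0025,0.036,0,0,0,0.05,0.001,-0.0025,0.036,0,0,0,0.05,0.001,-0.0025,0.036,0,0,0,0.05,0.001,-0.0025,0.036,0,0,0], newtons=15)

```text
t: 25.3
ee_pos: [0.3664, -0.3137, 0.0535]
ee_rot: [2.596, 1.767, 0.001]
ft_force: [0.4, 0.2, 0.7]
opening: 0.0094
grip_force: 15.0
```

```bash
python3 -c "
from h import *
plan((450,-345.2,54,-20.9))"
```

```text
t 25.30 p [ 366.4 -313.7   53.5] az -21.5 tilt 0.08 F [0.4 0.2 0.7] open 9.4 grip 15.0 q1 0.76 q7 0.08
tx 1.3 ty 89.4 tz -0.5 wz -0.6  dist 89
```

Scaled: 88 mm / 1000 = 0.088, 84 mm / 1000 = 0.084.

Call:
servo_tool(deltas=[0.05,0,0.006,0,0,0,0,0.05,0.0005,0.02,0,0,0,0,0.05,0.001,0.036,0,0,0,0,0.05,0.001,0.052,0,0,0,0,0.05,0.001,0.066,0,0,0,0,0.05,0.001,0.077,0,0,0,0,0.05,0.001,0.084,0,0,0,0,0.05,0.001,0.088,0,0,0,0])

```text
t: 25.97
ee_pos: [0.4497, -0.345, 0.0535]
ee_rot: [2.595, 1.767, 0.002]
ft_force: [-1.0, 0.9, 4.7]
opening: 0.0094
grip_force: 15.0
```

Scaled: 4 mm / 1000 = 0.004, 3 mm / 1000 = 0.003.

Call:
servo_tool(deltas=[0.05,0,0.001,0,0,0,0,0.05,0,0.002,0,0,0,0,0.05,0,0.003,0,0,0,0,0.05,0,0.004,0,0,0,0,0.05,0,0.004,0,0,0,0])

```text
t: 26.38
ee_pos: [0.45, -0.3451, 0.0534]
ee_rot: [-2.594, -1.765, 0.003]
ft_force: [-2.5, 1.4, 9.0]
opening: 0.0094
grip_force: 15.0
```

```bash
python3 -c "
from h import *
plan((450,-345.1,54,-20.9))"
```

```text
t 26.38 p [ 450.  -345.1   53.4] az -21.5 tilt 0.24 F [-2.5  1.4  9. ] open 9.4 grip 15.0 q1 0.72 q7 0.07
tx -0.0 ty -0.0 tz -0.6 wz -0.6  dist 1
```

Scaled: -120 mm / 1000 = -0.12, -100 mm / 1000 = -0.1.

Call:
servo_tool(deltas=[0.28,0,0,0,0,0,0,0.28,0,0,0,0,0,0,0.28,0,-0.003,0,0,0,0,0.28,0,-0.003,0,0,0,0,0.28,0,-0.003,-0.025,0,0,0,0.28,0,-0.003,-0.06,0,0,0,0.28,0,-0.003,-0.1,0,0,0,0.28,0,-0.003,-0.12,0,0,0])

```text
t: 27.05
ee_pos: [0.4506, -0.3461, 0.1768]
ee_rot: [2.593, 1.764, 0.004]
ft_force: [1.2, -0.4, 0.5]
opening: 0.0261
grip_force: 0.0
```

```bash
python3 -c "
from h import *
plan((508.3,-171.9,180,-90),(508.3,-171.9,61,-90))
t=ctrl.grab_frame('top')[120:240,310:430];s=ctrl.grab_frame('scene')[100:180,260:340]
s=cv2.resize(s,(120,120),interpolation=cv2.INTER_CUBIC)
cv2.imwrite('pics/d8.png',cv2.resize(cv2.hconcat([t,s])[:,:,::-1],None,fx=3.3,fy=4,interpolation=cv2.INTER_CUBIC))"
```

```text
t 27.05 p [ 450.6 -346.1  176.8] az -21.5 tilt 0.34 F [ 1.2 -0.4  0.5] open 26.1 grip 0.0 q1 0.75 q7 0.11
tx 183.2 ty -10.3 tz -3.2 wz 68.5  dist 184
tx 0.0 ty 0.0 tz 119.0 wz 0.0  dist 119
```

View pics/d8.png

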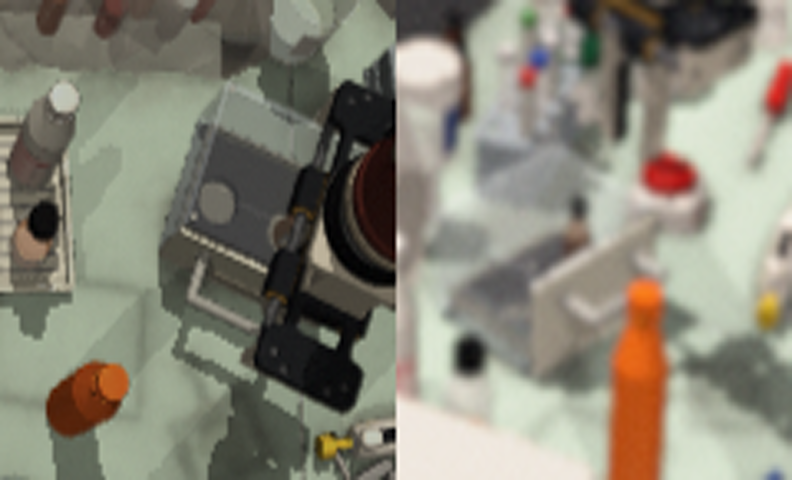

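The drawer is shut with the brown dropper inside and an empty well at (215,205). Next, the acid.

Scaled: 183 mm / 1000 = 0.183, -10 mm / 1000 = -0.01, 68 degrees / 120 = 0.5667.

Call:
servo_tool(deltas=[0.58,0.183,-0.01,-0.003,0,0,0.5667,0.58,0.183,-0.01,-0.003,0,0,0.5667,0.58,0.183,-0.01,-0.003,0,0,0.5667,0.58,0.183,-0.01,-0.003,0,0,0.5667,0.58,0.183,-0.01,-0.003,0,0,0.5667,0.58,0.183,-0.01,-0.003,0,0,0.5667,0.58,0.183,-0.01,-0.003,0,0,0.5667,0.58,0.183,-0.01,-0.003,0,0,0.5667])

```text
t: 27.82
ee_pos: [0.5061, -0.1703, 0.1743]
ee_rot: [-3.127, -0.299, 0.005]
ft_force: [0.1, 0.2, -0.8]
opening: 0.0541
grip_force: 0.0
```

Scaled: 11 degrees / 120 = 0.0917.

Call:
servo_tool(deltas=[0.58,0,0,0,0,0,0.0917,0.58,0,0,0,0,0,0.0917,0.58,0,0,0,0,0,0.0917,0.58,0,0,0,0,0,0.0917,0.58,0,0,0,0,0,0.0917])

```text
t: 28.23
ee_pos: [0.5064, -0.1711, 0.1751]
ee_rot: [-3.141, -0.007, 0.002]
ft_force: [0.1, -0.1, 0.2]
opening: 0.0541
grip_force: 0.0
```

```bash
python3 -c "
from h import *
plan((508.3,-171.9,61,-90))"
```

```text
t 28.23 p [ 506.4 -171.1  175.1] az -89.7 tilt 0.09 F [ 0.1 -0.1  0.2] open 54.1 grip 0.0 q1 0.20 q7 -1.19
tx 1.9 ty 0.8 tz 114.1 wz 0.3  dist 114
```

Scaled: 113 mm / 1000 = 0.113, 110 mm / 1000 = 0.11.

Call:
servo_tool(deltas=[0.58,0.0015,0.001,0.03,0,0,0,0.58,0.0015,0.001,0.06,0,0,0,0.58,0.0015,0.001,0.085,0,0,0,0.58,0.0015,0.001,0.102,0,0,0,0.58,0.0015,0.001,0.11,0,0,0,0.58,0.0015,0.001,0.113,0,0,0,0.58,0.0015,0.001,0.113,0,0,0,0.58,0.0015,0.001,0.113,0,0,0])

```text
t: 28.9
ee_pos: [0.5091, -0.1725, 0.0637]
ee_rot: [3.141, 0.005, 0.003]
ft_force: [-0.2, 0.8, 0.7]
opening: 0.054
grip_force: 0.0
```

Call:
servo_tool(deltas=[0.3,0,0,0,0,0,0,0.3,0,0,0,0,0,0,0.3,0,0,0,0,0,0,0.3,0,0,0,0,0,0,0.3,0,0,0,0,0,0], newtons=15)

```text
t: 29.32
ee_pos: [0.5091, -0.1722, 0.0636]
ee_rot: [3.141, 0.005, 0.003]
ft_force: [1.2, 1.4, 3.2]
opening: 0.0381
grip_force: 15.0
```

```bash
python3 -c "
from h import *
plan((508,-172,150,-90),(405.6,-286.7,150,8),(405.6,-286.7,58,8))"
```

```text
t 29.32 p [ 509.1 -172.2   63.6] az -89.8 tilt 0.10 F [1.2 1.4 3.2] open 38.1 grip 15.0 q1 0.22 q7 -1.17
tx -1.1 ty -0.2 tz -86.4 wz 0.2  dist 86
tx -102.4 ty 114.7 tz -0.0 wz -98.0  dist 154
tx 0.0 ty 0.0 tz 92.0 wz 0.0  dist 92
```

Scaled: -90 mm / 1000 = -0.09, -70 mm / 1000 = -0.07, -27 degrees / 120 = -0.225.

Call:
servo_tool(deltas=[0.3,0,0,-0.015,0,0,0,0.3,0,0,-0.04,0,0,0,0.3,0,0,-0.07,0,0,0,0.3,0,0,-0.09,0,0,0,0.3,-0.003,0.004,-0.09,0,0,-0.05,0.3,-0.012,0.014,-0.09,0,0,-0.1083,0.3,-0.023,0.026,-0.09,0,0,-0.1667,0.3,-0.034,0.038,-0.09,0,0,-0.225])

```text
t: 29.98
ee_pos: [0.4739, -0.2103, 0.1528]
ee_rot: [-3.051, -0.749, 0.001]
ft_force: [0.3, -0.2, -0.5]
opening: 0.0383
grip_force: 14.9
```

```bash
python3 -c "
from h import *
plan((405.6,-286.7,153,8))"
```

```text
t 29.98 p [ 473.9 -210.3  152.8] az -62.4 tilt 0.03 F [ 0.3 -0.2 -0.5] open 38.3 grip 14.9 q1 0.38 q7 -0.72
tx -96.0 ty 36.1 tz -0.2 wz -70.4  dist 103
```

Scaled: -96 mm / 1000 = -0.096, -92 mm / 1000 = -0.092, -56 degrees / 120 = -0.4667.

Call:
servo_tool(deltas=[0.3,-0.013,0.005,0,0,0,-0.0583,0.3,-0.027,0.01,0,0,0,-0.1167,0.3,-0.041,0.015,0,0,0,-0.175,0.3,-0.055,0.02,0,0,0,-0.2333,0.3,-0.069,0.026,0,0,0,-0.2917,0.3,-0.082,0.031,0,0,0,-0.35,0.3,-0.092,0.035,0,0,0,-0.4083,0.3,-0.096,0.036,0,0,0,-0.4667])

```text
t: 30.65
ee_pos: [0.4035, -0.288, 0.1525]
ee_rot: [-2.346, -2.088, 0.003]
ft_force: [-0.0, 0.6, -0.5]
opening: 0.0382
grip_force: 14.9
```

Scaled: 45 mm / 1000 = 0.045, 40 mm / 1000 = 0.04, -14 degrees / 120 = -0.1167.

Call:
servo_tool(deltas=[0.3,0,0,0,0,0,-0.0583,0.3,0,0,0,0,0,-0.1167,0.3,0,0,0.01,0,0,-0.1167,0.3,0,0,0.025,0,0,-0.1167,0.3,0,0,0.04,0,0,-0.1167,0.3,0,0,0.045,0,0,-0.1167,0.3,0,0,0.045,0,0,-0.1167])

```text
t: 31.23
ee_pos: [0.4043, -0.2855, 0.1061]
ee_rot: [-2.077, -2.351, 0.001]
ft_force: [-0.5, 0.3, -1.0]
opening: 0.0384
grip_force: 14.9
```

```bash
python3 -c "
from h import *
plan((405.6,-286.7,60,8))"
```

```text
t 31.23 p [ 404.3 -285.5  106.1] az 7.1 tilt 0.24 F [-0.5  0.3 -1. ] open 38.4 grip 14.9 q1 0.79 q7 0.39
tx -1.4 ty 1.1 tz 46.1 wz -0.9  dist 46
```

Scaled: 45 mm / 1000 = 0.045, 44 mm / 1000 = 0.044.

Call:
servo_tool(deltas=[0.3,-0.001,0.001,0.01,0,0,0,0.3,-0.001,0.001,0.022,0,0,0,0.3,-0.001,0.001,0.033,0,0,0,0.3,-0.001,0.001,0.04,0,0,0,0.3,-0.001,0.001,0.043,0,0,0,0.3,-0.001,0.001,0.044,0,0,0,0.3,-0.001,0.001,0.045,0,0,0,0.3,-0.001,0.001,0.045,0,0,0])

```text
t: 31.9
ee_pos: [0.407, -0.2872, 0.0632]
ee_rot: [2.077, 2.355, 0.0]
ft_force: [-0.7, -0.3, -1.0]
opening: 0.038
grip_force: 14.9
```

```bash
python3 -c "
from h import *
plan((405.6,-286.7,60,8))"
```

```text
t 31.90 p [ 407.  -287.2   63.2] az 7.2 tilt 0.05 F [-0.7 -0.3 -1. ] open 38.0 grip 14.9 q1 0.76 q7 0.35
tx 0.7 ty -1.4 tz 3.2 wz -0.8  dist 4
```

Lower the last 3.5 mm, release and lift.

Scaled: 3.5 mm / 1000 = 0.0035, 3 mm / 1000 = 0.003.

Call:
servo_tool(deltas=[0.3,0.0005,-0.001,0.001,0,0,0,0.3,0.0005,-0.001,0.002,0,0,0,0.3,0.0005,-0.001,0.003,0,0,0,0.3,0.0005,-0.001,0.0035,0,0,0,0.3,0.0005,-0.001,0.0035,0,0,0])

```text
t: 32.32
ee_pos: [0.4057, -0.2868, 0.0597]
ee_rot: [2.078, 2.356, -0.0]
ft_force: [-0.8, -0.3, 1.6]
opening: 0.0381
grip_force: 14.9
```

```bash
python3 -c "
from h import *
state()"
```

```text
t 32.32 p [ 405.7 -286.8   59.7] az 7.2 tilt 0.03 F [-0.8 -0.3  1.6] open 38.1 grip 14.9 q1 0.76 q7 0.35
```

Scaled: -150 mm / 1000 = -0.15, -120 mm / 1000 = -0.12.

Call:
servo_tool(deltas=[0.58,0,0,0,0,0,0,0.58,0,0,0,0,0,0,0.58,0,0,0,0,0,0,0.58,0,0,-0.02,0,0,0,0.58,0,0,-0.05,0,0,0,0.58,0,0,-0.085,0,0,0,0.58,0,0,-0.12,0,0,0,0.58,0,0,-0.15,0,0,0])

```text
t: 32.98
ee_pos: [0.4059, -0.2866, 0.2115]
ee_rot: [2.077, 2.356, 0.001]
ft_force: [0.9, -0.6, -0.7]
opening: 0.0536
grip_force: 0.0
```

```bash
python3 -c "
from h import *
plan((577.7,-171.2,212,-89.3))"
```

```text
t 32.98 p [ 405.9 -286.6  211.5] az 7.2 tilt 0.07 F [ 0.9 -0.6 -0.7] open 53.6 grip 0.0 q1 0.86 q7 0.47
tx 93.0 ty 184.9 tz -0.5 wz 96.5  dist 207
```

Scaled: 185 mm / 1000 = 0.185, 93 mm / 1000 = 0.093, 96 degrees / 120 = 0.8.

Call:
servo_tool(deltas=[0.62,0.093,0.185,0,0,0,0.8,0.62,0.093,0.185,0,0,0,0.8,0.62,0.093,0.185,0,0,0,0.8,0.62,0.093,0.185,0,0,0,0.8,0.62,0.093,0.185,0,0,0,0.8,0.62,0.093,0.185,0,0,0,0.8,0.62,0.093,0.185,0,0,0,0.8,0.62,0.093,0.185,0,0,0,0.8])

```text
t: 33.65
ee_pos: [0.578, -0.17, 0.2088]
ee_rot: [-2.954, -1.067, 0.001]
ft_force: [-0.3, -0.4, -0.4]
opening: 0.0574
grip_force: 0.0
```

Scaled: 39 degrees / 120 = 0.325.

Call:
servo_tool(deltas=[0.62,0,0,0,0,0,0.325,0.62,0,0,0,0,0,0.325,0.62,0,0,0,0,0,0.325,0.62,0,0,0,0,0,0.325,0.62,0,0,0,0,0,0.325,0.62,0,0,0,0,0,0.325,0.62,0,0,0,0,0,0.325,0.62,0,0,0,0,0,0.325])

```text
t: 34.32
ee_pos: [0.5775, -0.171, 0.2091]
ee_rot: [-3.141, -0.028, 0.001]
ft_force: [-0.8, -0.8, 0.3]
opening: 0.0576
grip_force: 0.0
```

```bash
python3 -c "
from h import *
plan((577.7,-171.2,97,-89.3))"
```

```text
t 34.32 p [ 577.5 -171.   209.1] az -89.0 tilt 0.03 F [-0.8 -0.8  0.3] open 57.6 grip 0.0 q1 0.22 q7 -1.27
tx 0.2 ty 0.2 tz 112.1 wz 0.3  dist 112
```

Scaled: 113 mm / 1000 = 0.113, 110 mm / 1000 = 0.11.

Call:
servo_tool(deltas=[0.62,0,0,0.03,0,0,0,0.62,0,0,0.06,0,0,0,0.62,0,0,0.085,0,0,0,0.62,0,0,0.102,0,0,0,0.62,0,0,0.11,0,0,0,0.62,0,0,0.113,0,0,0,0.62,0,0,0.113,0,0,0,0.62,0,0,0.113,0,0,0])

```text
t: 34.98
ee_pos: [0.5785, -0.1716, 0.0975]
ee_rot: [3.141, 0.026, 0.004]
ft_force: [-0.1, -1.7, 0.4]
opening: 0.0581
grip_force: 0.0
```

Call:
servo_tool(deltas=[0.3,0,0,0,0,0,0,0.3,0,0,0,0,0,0,0.3,0,0,0,0,0,0,0.3,0,0,0,0,0,0,0.3,0,0,0,0,0,0], newtons=20)

```text
t: 35.4
ee_pos: [0.5782, -0.1714, 0.0973]
ee_rot: [3.141, 0.025, 0.003]
ft_force: [-1.1, -0.2, 3.5]
opening: 0.0423
grip_force: 20.0
```

```bash
python3 -c "
from h import *
plan((383.5,-355,215,-15.3))"
```

```text
t 35.40 p [ 578.2 -171.4   97.3] az -89.1 tilt 0.10 F [-1.1 -0.2  3.5] open 42.3 grip 20.0 q1 0.22 q7 -1.26
tx -197.6 ty 180.4 tz -117.7 wz -73.8  dist 292
```

Scaled: -118 mm / 1000 = -0.118, -110 mm / 1000 = -0.11, -26 degrees / 120 = -0.2167.

Call:
servo_tool(deltas=[0.3,0,0,-0.015,0,0,0,0.3,0,0,-0.045,0,0,0,0.3,0,0,-0.08,0,0,0,0.3,0,0,-0.11,0,0,0,0.3,-0.01,0.009,-0.118,0,0,-0.0417,0.3,-0.031,0.028,-0.118,0,0,-0.1,0.3,-0.055,0.05,-0.118,0,0,-0.1583,0.3,-0.079,0.072,-0.118,0,0,-0.2167])

```text
t: 36.07
ee_pos: [0.4988, -0.2446, 0.2143]
ee_rot: [3.052, 0.744, -0.0]
ft_force: [-0.6, -0.2, -1.7]
opening: 0.042
grip_force: 20.0
```

```bash
python3 -c "
from h import *
plan((383.5,-355,215,-15.3))"
```

```text
t 36.07 p [ 498.8 -244.6  214.3] az -62.6 tilt 0.01 F [-0.6 -0.2 -1.7] open 42.0 grip 20.0 q1 0.46 q7 -0.71
tx -153.2 ty 45.0 tz -0.7 wz -47.3  dist 160
```

Scaled: -153 mm / 1000 = -0.153, -142 mm / 1000 = -0.142, -47 degrees / 120 = -0.3917.

Call:
servo_tool(deltas=[0.3,-0.024,0.007,0,0,0,-0.0583,0.3,-0.049,0.014,0,0,0,-0.1167,0.3,-0.074,0.022,0,0,0,-0.175,0.3,-0.099,0.029,0,0,0,-0.2333,0.3,-0.123,0.036,0,0,0,-0.2917,0.3,-0.142,0.042,0,0,0,-0.35,0.3,-0.153,0.045,0,0,0,-0.3917,0.3,-0.153,0.045,0,0,0,-0.3917])

```text
t: 36.73
ee_pos: [0.3801, -0.3567, 0.2138]
ee_rot: [-2.514, -1.882, 0.004]
ft_force: [-0.3, -0.9, -1.3]
opening: 0.0422
grip_force: 20.0
```

Scaled: 80 mm / 1000 = 0.08, 68 mm / 1000 = 0.068.

Call:
servo_tool(deltas=[0.3,0,0,0,0,0,0,0.3,0,0,0.015,0,0,0,0.3,0,0,0.04,0,0,0,0.3,0,0,0.068,0,0,0,0.3,0,0,0.08,0,0,0,0.3,0,0,0.08,0,0,0,0.3,0,0,0.08,0,0,0])

```text
t: 37.32
ee_pos: [0.3848, -0.3525, 0.1341]
ee_rot: [-2.508, -1.89, -0.001]
ft_force: [-0.3, -0.4, -0.5]
opening: 0.0425
grip_force: 20.0
```

```bash
python3 -c "
from h import *
plan((383.5,-355,93,-15.3))"
```

```text
t 37.32 p [ 384.8 -352.5  134.1] az -16.0 tilt 0.08 F [-0.3 -0.4 -0.5] open 42.5 grip 20.0 q1 0.86 q7 0.23
tx -2.8 ty -0.6 tz 41.1 wz -0.7  dist 41
```

Scaled: 40 mm / 1000 = 0.04, 39 mm / 1000 = 0.039.

Call:
servo_tool(deltas=[0.3,-0.0025,0,0.01,0,0,0,0.3,-0.0025,0,0.02,0,0,0,0.3,-0.0025,0,0.029,0,0,0,0.3,-0.0025,0,0.035,0,0,0,0.3,-0.0025,0,0.038,0,0,0,0.3,-0.0025,0,0.039,0,0,0,0.3,-0.0025,0,0.04,0,0,0,0.3,-0.0025,0,0.04,0,0,0])

```text
t: 37.98
ee_pos: [0.3831, -0.3564, 0.0944]
ee_rot: [2.51, 1.889, 0.0]
ft_force: [0.0, -0.1, -1.3]
opening: 0.0423
grip_force: 20.0
```

```bash
python3 -c "
from h import *
plan((383.5,-355,93,-15.3))"
```

```text
t 37.98 p [ 383.1 -356.4   94.4] az -16.1 tilt 0.02 F [ 0.  -0.1 -1.3] open 42.3 grip 20.0 q1 0.85 q7 0.22
tx 1.4 ty -0.0 tz 1.4 wz -0.8  dist 2
```

Scaled: -40 mm / 1000 = -0.04, -15 mm / 1000 = -0.015.

Call:
servo_tool(deltas=[0.3,0.001,0,0.001,0,0,0,0.3,0.001,0,0.002,0,0,0,0.3,0.001,0,0.002,0,0,0,0.6,0.001,0,0.002,0,0,0,0.6,0.001,0,0.002,0,0,0,0.6,0.001,0,0.002,0,0,0,0.6,0.001,0,-0.015,0,0,0,0.6,0.001,0,-0.04,0,0,0])

```text
t: 38.65
ee_pos: [0.3818, -0.3541, 0.1327]
ee_rot: [-2.505, -1.886, 0.002]
ft_force: [0.5, -0.1, -0.9]
opening: 0.0559
grip_force: 0.0
```

Scaled: -200 mm / 1000 = -0.2, -180 mm / 1000 = -0.18.

Call:
servo_tool(deltas=[0.6,0,0,-0.04,0,0,0,0.6,0,0,-0.08,0,0,0,0.6,0,0,-0.12,0,0,0,0.6,-0.06,-0.1,-0.14,0,0,0,0.6,-0.09,-0.12,-0.14,0,0,0,0.6,-0.15,-0.12,-0.14,0,0,0,0.6,-0.18,-0.12,-0.14,0,0,0,0.6,-0.2,-0.12,-0.14,0,0,0])

```text
t: 39.32
ee_pos: [0.2295, -0.4828, 0.2737]
ee_rot: [2.51, 1.888, -0.001]
ft_force: [1.2, -0.2, 0.2]
opening: 0.0555
grip_force: 0.0
```

Run:
```python
from h import *
state()
a=ctrl.grab_frame('top')[120:240,310:430];s=ctrl.grab_frame('scene')[90:210,250:370]
cv2.imwrite('pics/d9.png',cv2.resize(cv2.hconcat([a,s])[:,:,::-1],None,fx=3.3,fy=4,interpolation=cv2.INTER_CUBIC))
```

```text
t 39.32 p [ 229.5 -482.8  273.7] az -16.1 tilt 0.05 F [ 1.2 -0.2  0.2] open 55.5 grip 0.0 q1 1.24 q7 0.70
```

View pics/d9.png

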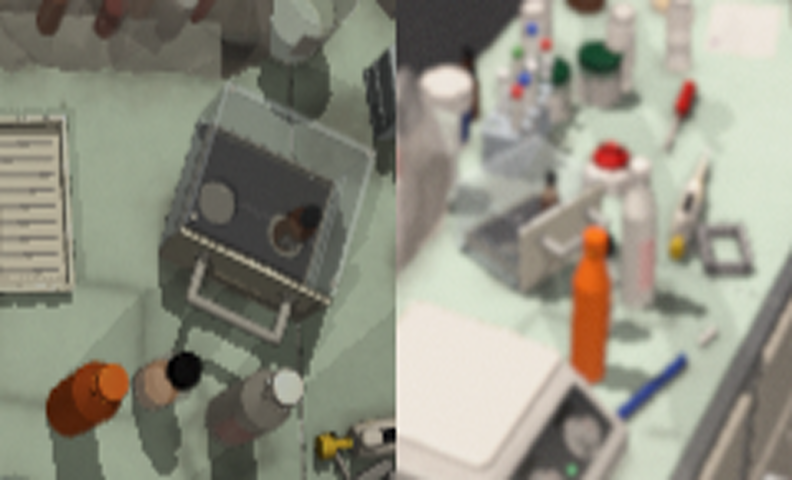

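Both bottles are back upright before the shut drawer: the acid cap is at about (365,212) and the spray cap at about (396,216), as at the start to within a pixel. The dropper is still in its well.

```bash
python3 -c "
from plant import ctrl
print(ctrl.job_done())"
```

```text
the job is handed in; nothing more can be done
None
```

The job is handed in after about 39 s of robot time: the indicator stands in the blue holder's empty well, the brown dropper is still in the drawer, the drawer is pushed shut, and both reagent bottles are back upright within a few millimetres of where they stood.

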